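Clamp the truffle tins for banding

TASK

Get the truffle tins ready for banding: lay the orange bar that lies across the banding clamp flat in the wooden tray, stand every tin upright in the clamp's bay with a gap between neighbours, and push each tin's lid fully home. Only when all the tins are in with their lids home, turn the thumbscrew clockwise until the jaw holds the tins against the fence and the clutch slips for the first time, and stop there, within an eighth of a turn of slip. Leave the bonbons where they are.

Things in the scene. Friction and masses are not known exactly. Their poses are not given: they have to be found in the camera images.
- clamp: Banding clamp fixed to the worktop: aluminium base plate 200 x 165 x 10 mm; origin at the centre of its underside, x along the bay, y across it, z up. A fixed grey fence runs along the +y edge (inner face at y = 70 mm), facing a steel jaw; both are 190 mm long, tops 26 mm above the worktop. Behind the jaw at y = -56 mm is a grey drive housing (64 x 48 mm, top at 34 mm) with the thumbscrew on it.
- bay (a point): Middle of the clamped row: a point on the bed of the bay, 10 mm above the worktop, at clamp frame x = 0, y = 45 mm, where the centre of a tin touching the fence stands; axes as the clamp's. The bay is the bed between jaw and fence, open at both ends; two scribed lines mark three places, at x = -62, 0 and +62 mm. Tins that touch one another can jam askew: keep gaps.
- jaw (a joint): How far the jaw has advanced, m: its rubber face lies at y = 4 mm + this value in the clamp's frame. It starts at 0 to 6 mm and meets tins that stand against the fence at about 16 mm. The thumbscrew drives it: 3 mm per radian of clockwise turn (seen from above). As it closes it slides the tins along and squares them to the fence.
- thumbscrew_grip (a point): Grip point on the thumbscrew's upright axis (clamp frame x = 0, y = -55 mm), 69 mm above the worktop and 10 mm under its top. It is a black upright wing, 40 mm long (this point's x), 12 mm thick (its y), 33 mm high, over a 31 mm black disc. Clockwise from above tightens: about 0.03 N m until the jaw is blocked, then 0.09 N m, where the clutch slips. It turns freely on and stays where left.
- thumbscrew (a joint): Slip of the drag clutch, rad: how far the thumbscrew has turned clockwise relative to the steel flange under it (42 mm diameter, red mark; a white mark on the thumbscrew's disc lines up with it at 0). It stays 0 while thumbscrew, flange and jaw move together, and grows once the jaw is blocked: the flange then stands still while the thumbscrew turns on.
- returns_tray: Shallow light wooden tray fixed to the worktop, 130 (its x) x 92 (its y) x 12 mm, walls 4 mm, inner floor 4 mm above the worktop; origin at the centre of its underside.
- orange_bar: Orange wrapped chocolate bar, 36 (its x) x 95 (its y) x 9 mm, 60 g; origin at the centre of its underside. It starts lying across the clamp, bridging jaw and fence, with its underside 26 mm above the worktop and the bay open below it.
- bonbon_dome: Brown dome-shaped bonbon, 26 x 26 x 16 mm, a bystander.
- bonbon_square: Brown square bonbon, 24 x 24 x 15 mm, a bystander.
- tin_a: Green square tin with a paper band, body 50 x 50 x 44 mm, about 0.18 kg with its lid; origin at the centre of its underside, z up. May be absent. It may be gripped across the body anywhere, for instance from 22 to 44 mm above its underside, clear of jaw and fence.
- lid_a_top (a point): Centre of the top of the green tin's brass push-in lid (40 x 40 mm), which lies 47 mm above the tin's underside when fully home.
- lid_a (a joint): How far the green tin's lid stands up from fully home, m: 0 is home (its top 3 mm above the tin's rim), it starts 3 to 5.5 mm up. A push of more than about 6 N moves it down; it stays where it is left.
- tin_b: Copper square tin with a paper band, body 50 x 50 x 44 mm, about 0.18 kg with its lid; origin at the centre of its underside, z up. May be absent. It may be gripped across the body anywhere, for instance from 22 to 44 mm above its underside, clear of jaw and fence.
- lid_b_top (a point): Centre of the top of the copper tin's brass push-in lid (40 x 40 mm), which lies 47 mm above the tin's underside when fully home.
- lid_b (a joint): How far the copper tin's lid stands up from fully home, m: 0 is home (its top 3 mm above the tin's rim), it starts 3 to 5.5 mm up. A push of more than about 6 N moves it down; it stays where it is left.
- tin_c: Blue square tin with a paper band, body 50 x 50 x 44 mm, about 0.18 kg with its lid; origin at the centre of its underside, z up. May be absent. It may be gripped across the body anywhere, for instance from 22 to 44 mm above its underside, clear of jaw and fence.
- lid_c_top (a point): Centre of the top of the blue tin's brass push-in lid (40 x 40 mm), which lies 47 mm above the tin's underside when fully home.
- lid_c (a joint): How far the blue tin's lid stands up from fully home, m: 0 is home (its top 3 mm above the tin's rim), it starts 3 to 5.5 mm up. A push of more than about 6 N moves it down; it stays where it is left.
Not all that is in view belongs to the job. Leave any pink look-alike of the tin_b alone.

How it is judged:
On the way, in this order (a step that is already met when the one before it is completed fails the run):
1. all the tins stand apart in the bay with their lids home, while the jaw is still clear of them and the clutch has not slipped (x of tin_a in the frame of clamp between -0.078 and 0.078 m and y of tin_a in the frame of clamp between 0.024 and 0.048 m and z of tin_a in the frame of clamp between 0.006 and 0.014 m and angle between each of tin_a, tin_b, tin_c's own z axis and vertical below 0.1 rad and value of joint each of lid_a, lid_b, lid_c below 0.0015 m and x of tin_b in the frame of clamp between -0.078 and 0.078 m and y of tin_b in the frame of clamp between 0.024 and 0.048 m and z of tin_b in the frame of clamp between 0.006 and 0.014 m and x of tin_c in the frame of clamp between -0.078 and 0.078 m and y of tin_c in the frame of clamp between 0.024 and 0.048 m and z of tin_c in the frame of clamp between 0.006 and 0.014 m and horizontal distance between tin_a and tin_b above 0.0525 m and horizontal distance between each of tin_b, tin_a and tin_c above 0.0525 m and value of joint jaw below 0.0145 m and value of joint thumbscrew below 0.08 rad), for 0.2 s.
2. the jaw holds the tins against the fence and the clutch has slipped (x of tin_a in the frame of clamp between -0.078 and 0.078 m and y of tin_a in the frame of clamp between 0.042 and 0.048 m and z of tin_a in the frame of clamp between 0.006 and 0.014 m and angle between each of tin_a, tin_b, tin_c's own z axis and vertical below 0.1 rad and value of joint each of lid_a, lid_b, lid_c below 0.0015 m and x of tin_b in the frame of clamp between -0.078 and 0.078 m and y of tin_b in the frame of clamp between 0.042 and 0.048 m and z of tin_b in the frame of clamp between 0.006 and 0.014 m and x of tin_c in the frame of clamp between -0.078 and 0.078 m and y of tin_c in the frame of clamp between 0.042 and 0.048 m and z of tin_c in the frame of clamp between 0.006 and 0.014 m and value of joint jaw above 0.0145 m and horizontal distance between tin_a and tin_b above 0.0525 m and horizontal distance between each of tin_b, tin_a and tin_c above 0.0525 m and value of joint thumbscrew above 0.08 rad), for 0.2 s.
At the end, for the whole second after the job is handed in: Every tin upright in the bay (within 78 mm of its middle along it, within 3 mm of touching the fence), gaps over 2.5 mm, lids within 1.5 mm of home, jaw advanced over 14.5 mm, clutch slip 0.08 to 0.8 rad in all, orange bar flat on the tray floor, all released and at rest (all of step 2 and value of joint thumbscrew below 0.8 rad and x of orange_bar in the frame of returns_tray between -0.05 and 0.05 m and y of orange_bar in the frame of returns_tray between -0.035 and 0.035 m and z of orange_bar in the frame of returns_tray below 0.009 m and angle between orange_bar's own z axis and vertical below 0.12 rad and linear speed of each of tin_a, tin_b, tin_c, orange_bar below 0.02 m/s).
It fails at once if the clutch is driven on after it has begun to slip (more than 0.9 rad of slip) (value of joint thumbscrew above 0.9 rad).
It fails at once if a bonbon is displaced by more than 50 mm (distance of any of bonbon_dome, bonbon_square from where it was at the start of the episode above 0.05 m).
Of tin_a, tin_b, tin_c only 2 to 3 are there at a start; the rules pass over those that are not, and their reading is None.
At some moment in a run one of tin_a, tin_b, tin_c may be knocked a few centimetres aside while the robot is not near it.
It also fails if it takes over 210 s, if anything falls off the work surface, if the arm or the gripper's body presses on something with over 40 N, if the wrist force passes 120 N, or if a joint passes its speed limit or range.

ROBOT

A 6-joint arm with a two-finger parallel gripper is mounted at the origin on a cart in front of the work surface, level with it; the furniture and walls round the work are solid. World frame = base frame: x ahead of the robot, y to its left, z up, the work surface at z = 0. Lengths are in m, angles in rad, forces in N, time in s.
With the tool pointing down it reaches from about 0.375 to 0.975 m from the base axis. Payload 3.8 kg.
Tool frame: the origin (TCP) lies on the mounting face of the last link; the fingertips stand 173 mm ahead of it and the grasp point (between the pads) lies 155 mm ahead of it (bot.hold_point_z is the distance from the TCP to the grasp point, in m); z points along the fingers, y is the line along which they close (so a half turn about z gives the same grasp; the last joint's range is limited). The gripper opens to 85 mm and grips with 20 to 120 N. Pads are 22 mm wide; open, the fingers measure 114 mm over their backs; the gripper's body (76 mm by 85 mm) begins 54 mm behind the grasp point. The pads swing forward as they close: fully open they stand 13 mm farther back than shut.
Start: joints at [-1.383, 0.264, 1.604, -0, 1.274, -0.037], TCP at [0.15, -0.658, 0.405] pointing down, gripper open.
Joint ranges: [-2.63, 2.63], [-0.94, 2.18], [0.31, 2.57], [-1.31, 4.45], [0, 2.66], [-2.55, 2.55]. Speed limits (rad/s): [2.57, 2.57, 3.14, 3.14, 3.14, 3.14].

INTERFACE

Orientations are given as a rotation vector (axis times angle).
In Python, from workcell import bot, optics gives the robot as it stands.
- The arm moves only by the shell command python3 -m jog 'ROWS' [OPENING] [FORCE]. ROWS is JSON, a list of rows, each an object of numbers: "dx", "dy", "dz": the shift along the tool's x, y, z in mm; "ax", "ay", "az": the turn, a rotation vector about the tool's x, y, z in degrees. A call has 1 to 20 rows; each row shifts and turns the commanded pose from where the row before left it, along the tool's axes as they then stand; what a row does not reach is not made up. A row lasts 1/12 s, in which the tool goes at most 41.7 mm and 7.16 degrees, less where a joint would pass 70% of its speed; a pose out of reach is approached as far as the arm can. A call with a gripper value outside its range is refused whole. OPENING is the opening, from 0 (shut) to 1 (fully open), set as the call begins (- or left out, the last holds). The fingers move at their own pace and stop on an object; FORCE is the grip in N (left out, the last holds). Time passes only in rows, so rows that do not move let the fingers close. It gives the time, the measured TCP pose, the force, the opening and the grip force at its end, in the units of the state.
- bot.read_state(): the state, without advancing time (a new reading comes with each control period).
- optics.read_camera(name): name is "scene" or "top" or "wrist"; returns a dict with "img" (480x640x3 uint8, red, green, blue), "vertical_fov" (degrees; the focal length in pixels is half the picture's height over the tangent of half this angle, whatever the lens; pixels are square), "cx", "cy" (the principal point, pixels), "R" (3x3) and "t" (3): a world point X has camera coordinates R X + t; the wrist camera has in their place "tool_from_camera" (4x4, takes a point from camera to tool coordinates, whose origin is the TCP and whose axes are the flange's). Camera axes: x right, y down, z forward; pixel columns grow to the right and rows downward; lengths in m; the calibration is good to about 2 mm. A picture is of the moment at which its call begins: read the wrist's pose just before it. There is no depth.
- bot.finish_job(): hands the job in; it is judged then, once.
The state is a dict: "time": time; "q": joint angles; "joint_vel": joint speeds; "joint_torque": joint torques, N m; "tool_pos": TCP position; "tcp_rot": TCP orientation; "wrist_force": force on the tool from outside, world axes, zero at the start; "torque": the same for the moment, N m; "width": opening from 0.0 (shut) to 1.0 (fully open); "grip_force": force on a finger pad.
Only numpy, scipy, OpenCV 4.12 (cv2) and the standard library are available. Lean on these libraries where they do the work, as an engineer would, in place of code of your own. Each camera call takes 0.05 s, during which the arm holds its last target. There are 200 camera calls.

## Working session

There is one attempt and no reset: what is moved stays moved. The work goes in short steps, Python scripts to look and compute and a shell command to move; the robot and the scene stay as the last step left them, time stands still between calls to the robot, and variables do not carry over. Pictures are saved under pics/ and viewed, at most 14 in all, crops included, and the job is handed in when it is done.

```bash
ls; mkdir -p pics; python3 - <<'E'
from workcell import bot, optics
import cv2,numpy as np
s=bot.read_state();print(s)
for n in ["scene","top"]:
    c=optics.read_camera(n);cv2.imwrite(f"pics/{n}0.png",c["img"][:,:,::-1]);print(n,{k:v for k,v in c.items() if k!="img"})
c=optics.read_camera("wrist");print({k:v for k,v in c.items() if k!="img"})
E
```

```text
pics
{'time': 0.0, 'q': array([-1.38292466e+00,  2.64760184e-01,  1.60537680e+00,  2.60573913e-05,
        1.27368101e+00, -3.68581482e-02]), 'joint_vel': array([ 0.00133566,  0.00103222, -0.002618  , -0.00029501,  0.0010028 ,
        0.00014736]), 'joint_torque': array([-9.43634877e-04, -5.15109372e+01, -3.67318547e+01, -3.03954384e-04,
        1.30115775e-02, -1.83352512e-05]), 'tool_pos': array([ 0.15038542, -0.65768545,  0.40335533]), 'tcp_rot': array([-3.11957530e+00, -3.52001443e-01,  2.24516749e-04]), 'wrist_force': array([ 0.8580704 , -0.44541793,  0.18730491]), 'torque': array([-0.06159018, -0.00604987,  0.00366581]), 'grip_force': 0.0, 'width': 1.00177618842645}
scene {'vertical_fov': 54.76918386832268, 'cx': 317.9361121923722, 'cy': 235.6192056743795, 'R': array([[-0.57498548, -0.8180984 , -0.0103293 ],
       [-0.50861632,  0.36730372, -0.77871524],
       [ 0.64085969, -0.44249631, -0.6272925 ]]), 't': array([0.46369629, 0.24821174, 1.17492071])}
top {'vertical_fov': 52.57335931258908, 'cx': 315.2835279870818, 'cy': 243.45824791287382, 'R': array([[ 0.0230569 , -0.99972981,  0.00294853],
       [-0.99908707, -0.02314798, -0.03590548],
       [ 0.03596404, -0.00211797, -0.99935084]]), 't': array([0.23061944, 0.51159536, 1.52351051])}
{'vertical_fov': 71.16402412013156, 'cx': 320.65200648647607, 'cy': 231.04335046111603, 'tool_from_camera': array([[-7.50342411e-04, -9.66068498e-01, -2.58284910e-01,
         6.57494970e-02],
       [ 9.99999718e-01, -7.27845270e-04, -1.82719980e-04,
        -5.31942927e-04],
       [-1.14714333e-05, -2.58284974e-01,  9.66068772e-01,
         2.99943464e-02],
       [ 0.00000000e+00,  0.00000000e+00,  0.00000000e+00,
         1.00000000e+00]])}
```

View pics/top0.png

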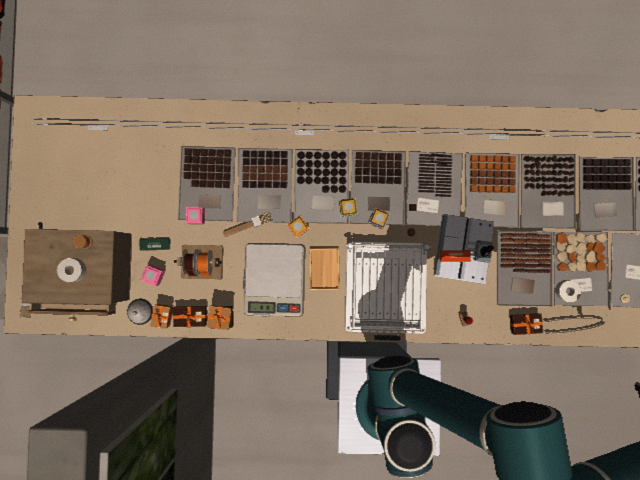

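View pics/scene0.png

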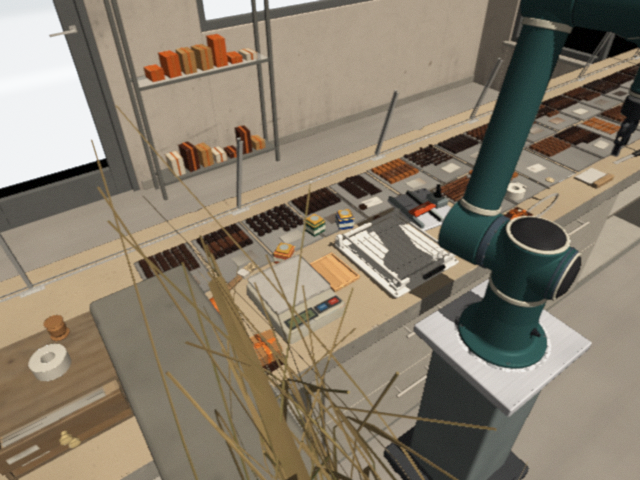

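The top view shows the clamp near (465,248) with the orange bar at (455,257). The tray is at (324,268). Three tins with brass lids stand at (298,226), (348,207) and (380,217). The pink look-alikes are at (194,215) and (152,275). I'll enlarge a crop to confirm.

```bash
python3 - <<'E'
import cv2
i=cv2.imread("pics/top0.png")[190:340,290:500]
cv2.imwrite("pics/crop1.png",cv2.resize(i,None,fx=3.8,fy=3.8,interpolation=cv2.INTER_CUBIC))
E
```

```text
(no output)
```

View pics/crop1.png

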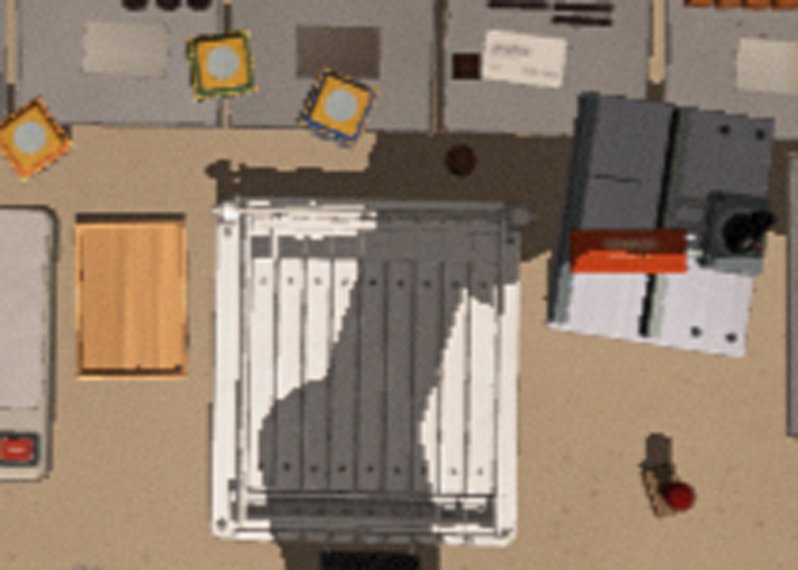

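All three tins are present: copper at crop (30,138), green at (222,65) and blue at (340,103). They have the matching rim colours and are distinct from the pink ones. The bonbons are at (461,160) and (466,66). The bar is at (630,250), and the thumbscrew on its housing is at (740,232), with the fence on the left.

```bash
cat > h.py <<'E'
from workcell import bot, optics
import cv2,numpy as np,sys
from scipy.spatial.transform import Rotation as Rn
def pose():
    s=bot.read_state();return np.array(s["tool_pos"]),Rn.from_rotvec(s["tcp_rot"]).as_matrix(),s
def cam(name,save=None):
    p,Rt,s=pose();c=optics.read_camera(name)
    if name=="wrist":
        T=np.array(c["tool_from_camera"]);Rc=Rt@T[:3,:3];o=p+Rt@T[:3,3]
    else: Rc=np.array(c["R"]).T;o=-Rc@np.array(c["t"])
    c["Rc"]=Rc;c["o"]=o;c["f"]=240/np.tan(np.radians(c["vertical_fov"])/2)
    if save: cv2.imwrite(save,c["img"][:,:,::-1])
    return c
def ray(c,uv,z):
    uv=np.atleast_2d(np.asarray(uv,float))
    d=np.c_[(uv[:,0]-c["cx"])/c["f"],(uv[:,1]-c["cy"])/c["f"],np.ones(len(uv))]@c["Rc"].T
    return (c["o"]+d*((z-c["o"][2])/d[:,2])[:,None])[:,:2]
def proj(c,X):
    q=(np.atleast_2d(X)-c["o"])@c["Rc"];return q[:,:2]/q[:,2:]*c["f"]+[c["cx"],c["cy"]]
def mask(c,lo,hi):
    return cv2.inRange(cv2.cvtColor(c["img"],cv2.COLOR_RGB2HSV),lo,hi)
def blobs(c,lo,hi,amin=60):
    m=cv2.morphologyEx(mask(c,lo,hi),cv2.MORPH_CLOSE,np.ones((5,5)))
    cs,_=cv2.findContours(m,cv2.RETR_EXTERNAL,cv2.CHAIN_APPROX_NONE)
    return sorted([k[:,0,:] for k in cs if cv2.contourArea(k)>amin],key=lambda k:-cv2.contourArea(k.astype(np.int32)))
def rect(c,k,z):
    w=ray(c,k,z);(cx,cy),(a,b),t=cv2.minAreaRect((w*1000).astype(np.float32));return np.round([cx,cy,a,b,t],1)
def yaw(R): return np.degrees(np.arctan2(R[1,0],R[0,0]))
def go(x,y,z,yw=None):
    """tool-frame shift (mm) to TCP world x,y,z (mm) from the current pose, then turn az (deg)"""
    p,R,s=pose();d=R.T@(np.array([x,y,z])-p*1000)
    print("shift",d.round(1),"turn az",None if yw is None else round(-((yw-yaw(R)+180)%360-180),1),"yaw",round(yaw(R),1))
def st():
    p,R,s=pose();print("t",round(s["time"],2),"p",(p*1000).round(1),"yaw",round(yaw(R),1),"down",R[:,2].round(3),"F",np.round(s["wrist_force"],1),"M",np.round(s["torque"],3),"w",round(s["width"],3),"g",round(s["grip_force"],1),"q",np.round(s["q"],2))
E
python3 - <<'E'
from h import *
c=cam("top")
for n,uv in dict(cu=(298,226),gr=(348,207),bl=(380,217)).items(): print(n,ray(c,uv,.05))
print("tray",ray(c,(324,268),.01),"bar",ray(c,(290+630/3.8,190+250/3.8),.035))
for z,uvs in((.026,[(583,95),(553,325)]),(.079,[(740,232)]),(.015,[(461,160),(466,66)])): print(ray(c,np.array(uvs)/3.8+[290,190],z))
b=ray(c,(290+630/3.8,190+250/3.8),.035)[0]*1000
st();go(b[0]-40,b[1],380,-7)
E
```

```text
cu [[0.55708103 0.29679739]]
gr [[0.61923759 0.14438592]]
bl [[0.59068138 0.04531714]]
tray [[0.42948972 0.21318883]] bar [[ 0.47703857 -0.19385546]]
[[ 0.60382884 -0.15616356]
 [ 0.4143077  -0.13413893]]
[[ 0.49254872 -0.26803027]]
[[ 0.54862937 -0.05877529]
 [ 0.62678772 -0.06167725]]
t 0.2 p [ 150.4 -657.8  403.8] yaw 12.9 down [-0.     0.001 -1.   ] F [-0.2  0.3  1. ] M [0.002 0.016 0.023] w 0.999 g 0.0 q [-1.38  0.26  1.6  -0.    1.27 -0.04]
shift [ 382.8 -388.4   24.4] turn az 19.9 yaw 12.9
```

```bash
python3 -m jog '[{"dx":25.5,"dy":-26,"dz":1.6},{"dx":25.5,"dy":-26,"dz":1.6},{"dx":25.5,"dy":-26,"dz":1.6},{"dx":25.5,"dy":-26,"dz":1.6},{"dx":25.5,"dy":-26,"dz":1.6},{"dx":25.5,"dy":-26,"dz":1.6},{"dx":25.5,"dy":-26,"dz":1.6},{"dx":25.5,"dy":-26,"dz":1.6},{"dx":25.5,"dy":-26,"dz":1.6},{"dx":25.5,"dy":-26,"dz":1.6},{"dx":25.5,"dy":-26,"dz":1.6},{"dx":25.5,"dy":-26,"dz":1.6},{"dx":25.5,"dy":-26,"dz":1.6},{"dx":25.5,"dy":-26,"dz":1.6},{"dx":25.5,"dy":-26,"dz":1.6},{"az":6.6},{"az":6.6},{"az":6.6},{},{}]'
python3 - <<'E'
from h import *
st();c=cam("wrist","pics/w1.png")
for k in blobs(c,(5,170,120),(18,255,255),300)[:3]: print(k.mean(0).round(),rect(c,k,.035))
E
```

```text
t 0.2 p [ 150.4 -657.8  403.8] yaw 12.9 down [-0.     0.001 -1.   ] F [-0.2  0.3  1. ] M [0.002 0.016 0.023] w 0.999 g 0.0 q [-1.38  0.26  1.6  -0.    1.27 -0.04]
[96. 26.] [ 263.8 -426.2   48.6   86.7   23.2]invalid input
```

View pics/w1.png

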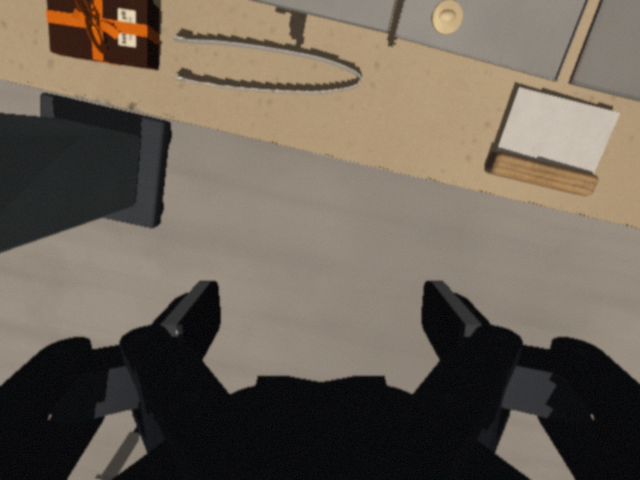

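The arm hasn't moved; the call was refused, probably because of the empty rows. I'll use explicit zero rows.

```bash
python3 -m jog '[{"dx":25.5,"dy":-26,"dz":1.6},{"dx":25.5,"dy":-26,"dz":1.6},{"dx":25.5,"dy":-26,"dz":1.6},{"dx":25.5,"dy":-26,"dz":1.6},{"dx":25.5,"dy":-26,"dz":1.6},{"dx":25.5,"dy":-26,"dz":1.6},{"dx":25.5,"dy":-26,"dz":1.6},{"dx":25.5,"dy":-26,"dz":1.6},{"dx":25.5,"dy":-26,"dz":1.6},{"dx":25.5,"dy":-26,"dz":1.6},{"dx":25.5,"dy":-26,"dz":1.6},{"dx":25.5,"dy":-26,"dz":1.6},{"dx":25.5,"dy":-26,"dz":1.6},{"dx":25.5,"dy":-26,"dz":1.6},{"dx":25.5,"dy":-26,"dz":1.6},{"az":6.6},{"az":6.6},{"az":6.6},{"dz":0},{"dz":0}]'
python3 - <<'E'
from h import *
st();c=cam("wrist","pics/w2.png")
for k in blobs(c,(5,170,120),(18,255,255),300)[:3]: print(k.mean(0).round(),rect(c,k,.035))
E
```

```text
t 0.25 p [ 150.4 -657.9  404. ] yaw 12.9 down [-0.     0.001 -1.   ] F [ 0.   0.1 -0.2] M [ 0.038  0.007 -0.02 ] w 0.999 g 0.0 q [-1.38  0.26  1.6   0.    1.27 -0.04]
[110.  30.] [ 265.3 -443.7   50.    50.     4.9]
[66. 18.] [ 268.3 -396.2   14.2   34.5    8.8]invalid input
```

View pics/w2.png

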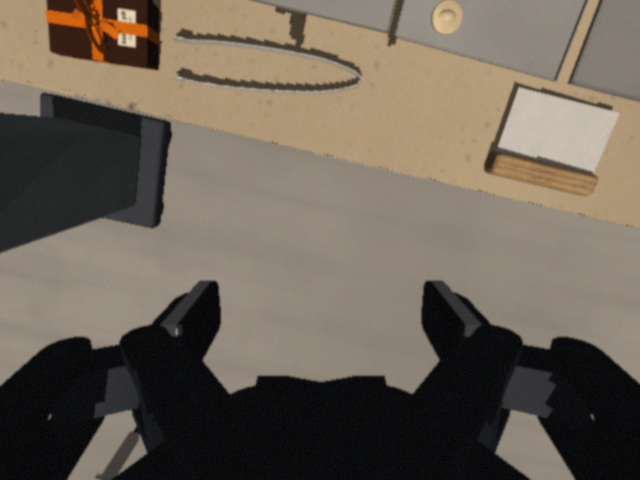

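Still refused. I'll test the row format with a minimal call.

```bash
python3 -m jog '[{"dx":25,"dy":-26,"dz":1,"ax":0,"ay":0,"az":0}]'; python3 -m jog '[{"dx":25,"dy":-26,"dz":1}]' - -;python3 -m jog '[{"dx":25,"dy":-26}]' 1.0 40;
```

```text
time: 0.38
tool_pos: [0.1668, -0.6303, 0.4033]
tcp_rot: [3.119, 0.347, -0.003]
wrist_force: [0.6, -0.8, 0.2]
width: 1.004
grip_force: 0.0invalid input
invalid input
```

```bash
python3 -m jog '[{"dx":25.5,"dy":-26,"dz":1.6,"ax":0,"ay":0,"az":0},{"dx":25.5,"dy":-26,"dz":1.6,"ax":0,"ay":0,"az":0},{"dx":25.5,"dy":-26,"dz":1.6,"ax":0,"ay":0,"az":0},{"dx":25.5,"dy":-26,"dz":1.6,"ax":0,"ay":0,"az":0},{"dx":25.5,"dy":-26,"dz":1.6,"ax":0,"ay":0,"az":0},{"dx":25.5,"dy":-26,"dz":1.6,"ax":0,"ay":0,"az":0},{"dx":25.5,"dy":-26,"dz":1.6,"ax":0,"ay":0,"az":0},{"dx":25.5,"dy":-26,"dz":1.6,"ax":0,"ay":0,"az":0},{"dx":25.5,"dy":-26,"dz":1.6,"ax":0,"ay":0,"az":0},{"dx":25.5,"dy":-26,"dz":1.6,"ax":0,"ay":0,"az":0},{"dx":25.5,"dy":-26,"dz":1.6,"ax":0,"ay":0,"az":0},{"dx":25.5,"dy":-26,"dz":1.6,"ax":0,"ay":0,"az":0},{"dx":25.5,"dy":-26,"dz":1.6,"ax":0,"ay":0,"az":0},{"dx":25.5,"dy":-26,"dz":1.6,"ax":0,"ay":0,"az":0},{"dx":0,"dy":0,"dz":0,"ax":0,"ay":0,"az":6.6},{"dx":0,"dy":0,"dz":0,"ax":0,"ay":0,"az":6.6},{"dx":0,"dy":0,"dz":0,"ax":0,"ay":0,"az":6.6},{"dx":0,"dy":0,"dz":0,"ax":0,"ay":0,"az":0},{"dx":0,"dy":0,"dz":0,"ax":0,"ay":0,"az":0}]' 1.0 40
python3 - <<'E'
from h import *
st();c=cam("wrist","pics/w3.png")
for k in blobs(c,(5,170,120),(18,255,255),300)[:3]: print(k.mean(0).round(),rect(c,k,.035))
E
```

```text
time: 1.97
tool_pos: [0.4359, -0.1925, 0.3813]
tcp_rot: [3.136, -0.184, 0.0]
wrist_force: [-0.2, -0.1, -0.9]
width: 0.995
grip_force: 0.0
t 1.97 p [ 435.9 -192.5  381.3] yaw -6.7 down [ 0. -0. -1.] F [-0.2 -0.1 -0.9] M [0.019 0.045 0.018] w 0.995 g 0.0 q [-0.47 -0.1   2.04 -0.    1.2   1.22]
[314. 169.] [ 476.4 -190.5   35.    93.6    1.4]
[553. 331.] [ 275.6 -424.1   65.4   44.3   62.4]
```

View pics/w3.png

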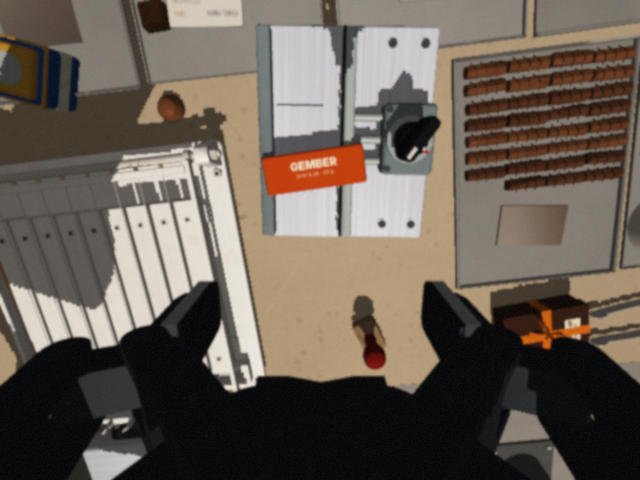

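The wrist view shows the bar at (314,169). The fence runs from (258,25) to (262,237), the jaw is near column 345, and the black wing is at about (416,138). The scribed line is at (300,105), and the dome bonbon is at (171,107).

```bash
python3 - <<'E'
from h import *
c=cam("wrist")
P=lambda uv,z:(ray(c,uv,z)*1000).round(1)
B=P([(438,28),(421,237)],.010);Fo=P([(258,25),(262,237)],.026);print(B,Fo)
for a in(B,Fo): d=a[0]-a[1];print("yaw",np.degrees(np.arctan2(d[1],d[0])),np.hypot(*d))
print("wing",P([(402,158),(435,124)],.079))
g=cv2.cvtColor(c["img"],cv2.COLOR_RGB2GRAY)
for r in (80,130,215): print(r,g[r,252:282],g[r,335:362])
for z in(.010,.026): print(P([(272,80),(343,80),(272,215),(343,215)],z))
go(476.4,-190.5,300,1.4)
E
```

```text
[[ 587.1 -317.1]
 [ 391.4 -293.7]] [[ 603.7 -157.6]
 [ 415.5 -130. ]]
yaw -6.818528318267832 197.09401310034767
yaw -8.343096835867398 190.2130384595126
wing [[ 480.7 -262.4]
 [ 503.5 -289.2]]
80 [157 158 157 156 142 123 116 115 119 119 124 121 121 123 119 120 115 101
  82  84 133 183 204 207 209 208 205 206 204 205] [202 200 199 182 138  92  59  35  32  66 110 144 162 167 170 172 169 167
 161 153 162 185 201 206 206 204 201]
130 [159 158 158 157 155 147 130 112 108 113 114 116 120 117 119 117 119 113
 106  89  83 122 182 208 211 212 211 211 209 208] [111 108  95  83  69  50  32  42  77 123 155 170 173 176 175 174 168 152
 128 100  85  84  85  82  84  81  80]
215 [158 159 158 159 157 156 158 154 151 128 112 111 114 115 117 118 119 120
 121 115 109  91  82 118 175 204 210 212 213 210] [187 169 146  98  51  62 102 136 155 167 170 174 175 173 168 172 196 213
 218 218 215 213 216 220 217 219 219]
[[ 561.8 -160.9]
 [ 553.9 -227.2]
 [ 433.6 -140.8]
 [ 424.8 -214.1]]
[[ 558.9 -162.7]
 [ 551.4 -225.9]
 [ 436.7 -143.5]
 [ 428.4 -213.4]]
shift [40.  -7.1 81.3] turn az -8.2 yaw -6.8
```

```bash
python3 -m jog '[{"dx":10,"dy":-1.8,"dz":35,"ax":0,"ay":0,"az":0},{"dx":10,"dy":-1.8,"dz":35,"ax":0,"ay":0,"az":0},{"dx":10,"dy":-1.8,"dz":35,"ax":0,"ay":0,"az":0},{"dx":10,"dy":-1.8,"dz":35,"ax":0,"ay":0,"az":0},{"dx":0,"dy":0,"dz":0,"ax":0,"ay":0,"az":-7},{"dx":0,"dy":0,"dz":0,"ax":0,"ay":0,"az":-7},{"dx":0,"dy":0,"dz":0,"ax":0,"ay":0,"az":-7},{"dx":0,"dy":0,"dz":0,"ax":0,"ay":0,"az":-7},{"dx":0,"dy":0,"dz":0,"ax":0,"ay":0,"az":-7},{"dx":0,"dy":0,"dz":0,"ax":0,"ay":0,"az":-7},{"dx":0,"dy":0,"dz":0,"ax":0,"ay":0,"az":-7},{"dx":0,"dy":0,"dz":0,"ax":0,"ay":0,"az":-7},{"dx":0,"dy":0,"dz":0,"ax":0,"ay":0,"az":-7},{"dx":0,"dy":0,"dz":0,"ax":0,"ay":0,"az":-7},{"dx":0,"dy":0,"dz":0,"ax":0,"ay":0,"az":-7},{"dx":0,"dy":0,"dz":0,"ax":0,"ay":0,"az":-7},{"dx":0,"dy":0,"dz":0,"ax":0,"ay":0,"az":-7},{"dx":0,"dy":0,"dz":0,"ax":0,"ay":0,"az":-7},{"dx":0,"dy":0,"dz":0,"ax":0,"ay":0,"az":0}]' 1.0 40
python3 -c "
from h import *
st();go(476.4,-190.5,197,91.4)
c=cam('wrist')
for k in blobs(c,(5,170,120),(18,255,255),300)[:2]: print(k.mean(0).round(),rect(c,k,.035))"
```

```text
time: 3.65
tool_pos: [0.4764, -0.1908, 0.2413]
tcp_rot: [2.196, 2.247, 0.0]
wrist_force: [0.2, 0.0, 0.1]
width: 0.997
grip_force: 0.0
t 3.65 p [ 476.4 -190.8  241.3] yaw 91.3 down [ 0. -0. -1.] F [0.2 0.  0.1] M [ 0.083 -0.027 -0.017] w 0.997 g 0.0 q [-0.43  0.12  2.1   0.    0.92 -0.45]
shift [ 0.3 -0.  44.3] turn az -0.1 yaw 91.3
[317. 258.] [ 476.2 -190.3   34.9   93.8    1.3]
```

```bash
python3 -m jog '[{"dx":0,"dy":0,"dz":22,"ax":0,"ay":0,"az":0},{"dx":0,"dy":0,"dz":15,"ax":0,"ay":0,"az":0},{"dx":0,"dy":0,"dz":7,"ax":0,"ay":0,"az":0},{"dx":0,"dy":0,"dz":0,"ax":0,"ay":0,"az":0}]' 1.0 25
python3 -m jog '[{"dx":0,"dy":0,"dz":0,"ax":0,"ay":0,"az":0},{"dx":0,"dy":0,"dz":0,"ax":0,"ay":0,"az":0},{"dx":0,"dy":0,"dz":0,"ax":0,"ay":0,"az":0},{"dx":0,"dy":0,"dz":0,"ax":0,"ay":0,"az":0},{"dx":0,"dy":0,"dz":0,"ax":0,"ay":0,"az":0},{"dx":0,"dy":0,"dz":0,"ax":0,"ay":0,"az":0},{"dx":0,"dy":0,"dz":0,"ax":0,"ay":0,"az":0},{"dx":0,"dy":0,"dz":0,"ax":0,"ay":0,"az":0}]' 0 25
python3 -m jog '[{"dx":0,"dy":0,"dz":-10,"ax":0,"ay":0,"az":0},{"dx":0,"dy":0,"dz":-20,"ax":0,"ay":0,"az":0},{"dx":0,"dy":0,"dz":-30,"ax":0,"ay":0,"az":0},{"dx":0,"dy":0,"dz":-30,"ax":0,"ay":0,"az":0},{"dx":0,"dy":0,"dz":0,"ax":0,"ay":0,"az":0}]' - -
python3 - <<'E'
from h import *
st();c=cam("top")
for k in blobs(c,(10,90,150),(22,220,255),150)[:8]: print(k.mean(0).round(),rect(c,k,.012))
E
```

```text
time: 4.03
tool_pos: [0.4754, -0.19, 0.1954]
tcp_rot: [-2.2, -2.237, 0.002]
wrist_force: [-0.4, -0.0, 0.2]
width: 0.998
grip_force: 0.0
time: 4.7
tool_pos: [0.4771, -0.1906, 0.1983]
tcp_rot: [2.199, 2.241, 0.001]
wrist_force: [-0.7, -0.8, 6.3]
width: 0.41
grip_force: 25.8
time: 5.12
tool_pos: [0.4789, -0.1914, 0.2939]
tcp_rot: [2.193, 2.235, 0.006]
wrist_force: [2.5, 0.1, -0.0]
width: 0.412
grip_force: 25.2
t 5.12 p [ 478.9 -191.4  293.9] yaw 91.1 down [ 0.01  -0.004 -1.   ] F [ 2.5  0.1 -0. ] M [ 0.006 -0.08  -0.001] w 0.412 g 25.2 q [-0.43  0.06  2.06  0.    1.02 -0.45]
[578. 253.] [ 497.  -597.1  116.5  155.8    1.3]
[190. 317.] [268.  630.1 251.4  76.1  89.5]
[320. 270.] [421.5 225.6 141.2  69.1   1.3]
[299. 227.] [559.9 294.4  55.8  68.   32.4]
[484. 161.] [ 780.  -289.4   38.3   76.6    1.4]
[ 75. 306.] [2.919e+02 9.908e+02 1.250e+01 2.036e+02 1.000e-01]
[203. 267.] [422.9 594.2  63.8  34.   14.8]
```

```bash
python3 -m jog '[{"dx":20,"dy":-3,"dz":0,"ax":0,"ay":0,"az":0},{"dx":32,"dy":-4,"dz":0,"ax":0,"ay":0,"az":0},{"dx":32,"dy":-3.5,"dz":0,"ax":0,"ay":0,"az":0},{"dx":32,"dy":-3.5,"dz":0,"ax":0,"ay":0,"az":0},{"dx":32,"dy":-3.5,"dz":0,"ax":0,"ay":0,"az":0},{"dx":32,"dy":-3.5,"dz":0,"ax":0,"ay":0,"az":0},{"dx":32,"dy":-3.5,"dz":0,"ax":0,"ay":0,"az":0},{"dx":32,"dy":-3.5,"dz":0,"ax":0,"ay":0,"az":0},{"dx":32,"dy":-3,"dz":0,"ax":0,"ay":0,"az":0},{"dx":32,"dy":-3,"dz":0,"ax":0,"ay":0,"az":0},{"dx":32,"dy":-3,"dz":0,"ax":0,"ay":0,"az":0},{"dx":32,"dy":-2,"dz":0,"ax":0,"ay":0,"az":0},{"dx":20,"dy":-2,"dz":0,"ax":0,"ay":0,"az":0},{"dx":12,"dy":0,"dz":0,"ax":0,"ay":0,"az":0}]' - -
python3 -m jog '[{"dx":0,"dy":0,"dz":0,"ax":0,"ay":0,"az":-7},{"dx":0,"dy":0,"dz":0,"ax":0,"ay":0,"az":-7},{"dx":0,"dy":0,"dz":0,"ax":0,"ay":0,"az":-7},{"dx":0,"dy":0,"dz":0,"ax":0,"ay":0,"az":-7},{"dx":0,"dy":0,"dz":0,"ax":0,"ay":0,"az":-7},{"dx":0,"dy":0,"dz":0,"ax":0,"ay":0,"az":-7},{"dx":0,"dy":0,"dz":0,"ax":0,"ay":0,"az":-7},{"dx":0,"dy":0,"dz":0,"ax":0,"ay":0,"az":-7},{"dx":0,"dy":0,"dz":0,"ax":0,"ay":0,"az":-7},{"dx":0,"dy":0,"dz":0,"ax":0,"ay":0,"az":-7},{"dx":0,"dy":0,"dz":0,"ax":0,"ay":0,"az":-7},{"dx":0,"dy":0,"dz":0,"ax":0,"ay":0,"az":-7},{"dx":0,"dy":0,"dz":0,"ax":0,"ay":0,"az":-6},{"dx":0,"dy":0,"dz":0,"ax":0,"ay":0,"az":0}]' - -
python3 - <<'E'
from h import *
st();c=cam("wrist","pics/w4.png");go(430,213,180,181)
c=cam("top")
for lo,hi in(((10,90,150),(22,220,255)),((8,80,100),(25,255,255))):
  for k in blobs(c,lo,hi,150):
    if abs(k.mean(0)-[324,268]).max()<15: print(k.mean(0).round(),rect(c,k,.012))
E
```

```text
time: 6.33
tool_pos: [0.4266, 0.2146, 0.286]
tcp_rot: [-2.197, -2.244, 0.003]
wrist_force: [0.1, -0.6, -0.9]
width: 0.409
grip_force: 25.2
time: 7.5
tool_pos: [0.4275, 0.212, 0.2863]
tcp_rot: [0.033, -3.139, 0.002]
wrist_force: [0.5, 0.9, -1.0]
width: 0.412
grip_force: 25.2
t 7.5 p [427.5 212.  286.3] yaw -178.8 down [-0.002 -0.001 -1.   ] F [ 0.5  0.9 -1. ] M [-0.05   0.059  0.026] w 0.412 g 25.2 q [ 0.41 -0.    2.14 -0.    1.01 -1.18]
shift [ -2.7   0.9 106.4] turn az -0.1 yaw -179.1
```

View pics/w4.png

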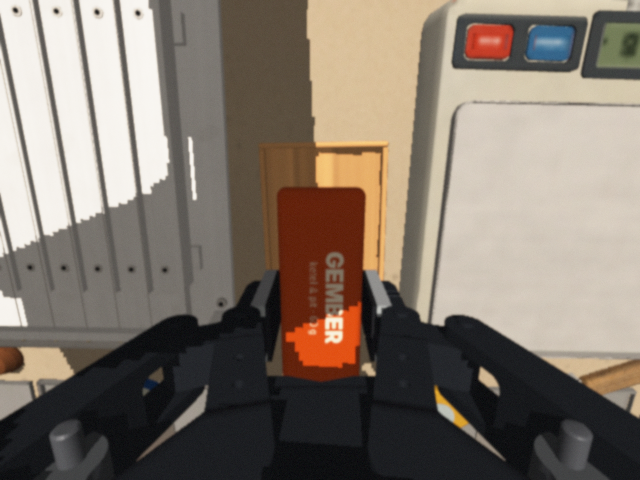

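The gripper holds the bar above the tray. The tray's near rim runs from (260,145) to (389,143).

```bash
python3 - <<'E'
from h import *
c=cam("wrist")
a=ray(c,[(260,145),(389,143)],.012)*1000;print(a.round(1),np.hypot(*(a[0]-a[1])))
m=a.mean(0);e=(a[1]-a[0])/np.hypot(*(a[0]-a[1]));yw=np.degrees(np.arctan2(-e[0],e[1]));n=np.array([np.cos(np.radians(yw)),np.sin(np.radians(yw))])
print("yaw",yw,"centre",m+65*n)
ctr=m+65*n;go(ctr[0],ctr[1],182,yw+180)
k=blobs(c,(3,170,100),(18,255,255),300)[0];print(rect(c,k,.135))
E
```

```text
[[365.6 168.9]
 [362.9 259.9]] 91.06324158044897
yaw 1.6925171505446979 centre [429.18096862 216.30467592]
shift [ -1.7   4.  104.7] turn az -0.8 yaw -179.1
[418.9 213.2  80.6  31.2   0.8]
```

```bash
python3 -m jog '[{"dx":-1.7,"dy":4,"dz":30,"ax":0,"ay":0,"az":-0.8},{"dx":0,"dy":0,"dz":30,"ax":0,"ay":0,"az":0},{"dx":0,"dy":0,"dz":25,"ax":0,"ay":0,"az":0},{"dx":0,"dy":0,"dz":12,"ax":0,"ay":0,"az":0},{"dx":0,"dy":0,"dz":8,"ax":0,"ay":0,"az":0},{"dx":0,"dy":0,"dz":0,"ax":0,"ay":0,"az":0},{"dx":0,"dy":0,"dz":0,"ax":0,"ay":0,"az":0}]' - -
python3 -c "
from h import *
st()"
```

```text
time: 8.23
tool_pos: [0.4297, 0.2168, 0.1823]
tcp_rot: [0.05, -3.141, 0.0]
wrist_force: [-0.3, 0.6, -0.9]
width: 0.409
grip_force: 25.2
t 8.23 p [429.7 216.8 182.3] yaw -178.2 down [-0. -0. -1.] F [-0.3  0.6 -0.9] M [0.028 0.021 0.007] w 0.409 g 25.2 q [ 0.42  0.16  2.2  -0.    0.79 -1.19]
```

```bash
python3 -m jog '[{"dx":0,"dy":0,"dz":4,"ax":0,"ay":0,"az":0},{"dx":0,"dy":0,"dz":0,"ax":0,"ay":0,"az":0},{"dx":0,"dy":0,"dz":0,"ax":0,"ay":0,"az":0}]' - -
python3 -m jog '[{"dx":0,"dy":0,"dz":0,"ax":0,"ay":0,"az":0},{"dx":0,"dy":0,"dz":0,"ax":0,"ay":0,"az":0},{"dx":0,"dy":0,"dz":0,"ax":0,"ay":0,"az":0},{"dx":0,"dy":0,"dz":-10,"ax":0,"ay":0,"az":0},{"dx":0,"dy":0,"dz":-20,"ax":0,"ay":0,"az":0},{"dx":0,"dy":0,"dz":-30,"ax":0,"ay":0,"az":0},{"dx":0,"dy":0,"dz":-30,"ax":0,"ay":0,"az":0},{"dx":0,"dy":0,"dz":-30,"ax":0,"ay":0,"az":0},{"dx":0,"dy":0,"dz":0,"ax":0,"ay":0,"az":0}]' 0.55 25
python3 - <<'E'
from h import *
st();c=cam("wrist","pics/w5.png")
k=blobs(c,(3,170,100),(18,255,255),300)[0];print("bar",rect(c,k,.013))
c=cam("top","pics/top1.png")
for k in blobs(c,(15,150,120),(30,255,255),40):
    m=k.mean(0)
    if 280<m[0]<420 and 190<m[1]<250: print(m.round(1),rect(c,k,.05))
go(557,297,330)
E
```

```text
time: 8.48
tool_pos: [0.43, 0.217, 0.1791]
tcp_rot: [-0.051, 3.14, 0.001]
wrist_force: [0.1, 0.7, -1.5]
width: 0.412
grip_force: 25.2
time: 9.23
tool_pos: [0.4322, 0.218, 0.3059]
tcp_rot: [-0.051, 3.13, 0.008]
wrist_force: [1.1, 0.7, 0.7]
width: 0.551
grip_force: 0.0
t 9.23 p [432.2 218.  305.9] yaw -178.1 down [ 0.012  0.005 -1.   ] F [1.1 0.7 0.7] M [ 0.019  0.022 -0.005] w 0.551 g 0.0 q [ 0.42 -0.02  2.11  0.    1.04 -1.19]
bar [430.3 221.3  95.1  29.9   2.8]
[379.  216.5] [591.4  47.5  37.8  43.4  70.6]
[295.4 225.6] [556.7 298.1  48.7  46.9  35. ]
shift [-129.4   75.7  -28.4] turn az None yaw -178.1
```

View pics/w5.png

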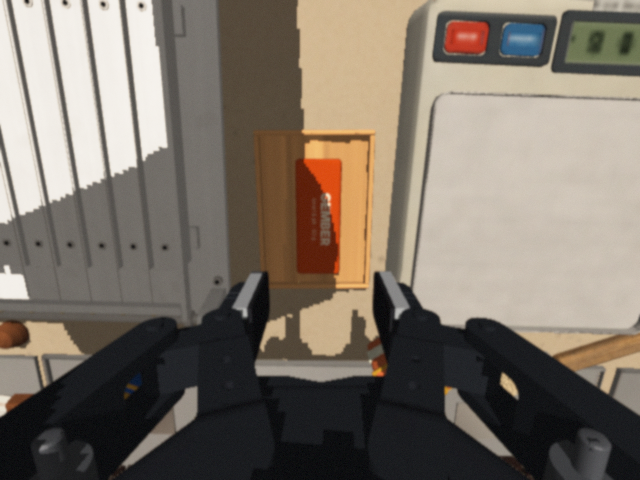

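The bar lies flat in the tray, at (318,215). Next is the copper tin.

```bash
python3 -m jog '[{"dx":-22,"dy":12.6,"dz":-5,"ax":0,"ay":0,"az":0},{"dx":-22,"dy":12.6,"dz":-5,"ax":0,"ay":0,"az":0},{"dx":-22,"dy":12.6,"dz":-5,"ax":0,"ay":0,"az":0},{"dx":-22,"dy":12.6,"dz":-5,"ax":0,"ay":0,"az":0},{"dx":-22,"dy":12.6,"dz":-5,"ax":0,"ay":0,"az":0},{"dx":-22,"dy":12.6,"dz":-5,"ax":0,"ay":0,"az":0},{"dx":0,"dy":0,"dz":0,"ax":0,"ay":0,"az":0},{"dx":0,"dy":0,"dz":0,"ax":0,"ay":0,"az":0}]' 1 25
python3 - <<'E'
from h import *
st();c=cam("wrist","pics/w6.png")
for k in blobs(c,(15,120,100),(30,255,255),300)[:4]: print(k.mean(0).round(1),rect(c,k,.05))
E
```

```text
time: 10.0
tool_pos: [0.5592, 0.297, 0.3266]
tcp_rot: [0.052, -3.139, 0.002]
wrist_force: [0.1, 0.1, -0.6]
width: 1.002
grip_force: 0.0
t 10.0 p [559.2 297.  326.6] yaw -178.1 down [-0.002 -0.001 -1.   ] F [ 0.1  0.1 -0.6] M [ 0.037 -0.046 -0.013] w 1.002 g 0.0 q [ 0.45  0.24  1.78 -0.    1.12 -1.15]
[221.3  82.4] [450.1 226.8  84.3  79.8   1.8]
[329.3 225.5] [555.1 300.   50.4  49.2  36.1]
[541.8 211.7] [539.5 462.3  16.5  84.2  22.8]
```

View pics/w6.png

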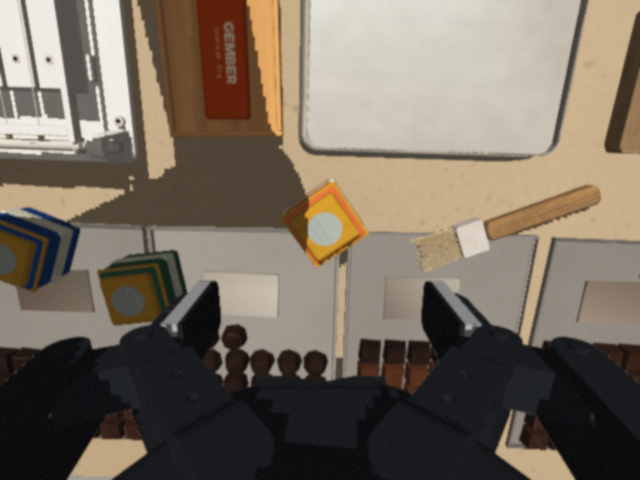

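Copper tin confirmed at (325,225): copper-orange body, brass lid. Green is at (140,285) and blue at (30,250). The scale edge is close, at row 155, so I'll check that clearance.

```bash
python3 - <<'E'
from h import *
c=cam("wrist")
for z in(.0,.03,.06): print(z,(ray(c,[(310,155),(550,155)],z)*1000).round())
k=blobs(c,(15,120,100),(30,255,255),300)[1];print(rect(c,k,.044))
m=mask(c,(20,150,100),(30,255,255));print([ (int(k[:,0].mean()),int(k[:,1].mean()),rect(c,k,.051)) for k in blobs(c,(21,120,100),(30,255,255),200)[:4]])
h=cv2.cvtColor(c["img"],cv2.COLOR_RGB2HSV);print(h[225,285:372:4].tolist())
E
```

```text
0.0 [[504. 286.]
 [497. 492.]]
0.03 [[503. 286.]
 [497. 472.]]
0.06 [[502. 287.]
 [497. 452.]]
[448.8 195.7  86.6  26.2   4.4]
[]
[[18, 162, 85], [9, 178, 93], [18, 195, 81], [19, 195, 89], [19, 195, 89], [19, 193, 87], [22, 51, 149], [41, 11, 180], [45, 14, 177], [47, 13, 178], [47, 13, 179], [43, 13, 183], [48, 14, 182], [45, 14, 184], [21, 52, 187], [20, 199, 206], [20, 204, 204], [18, 198, 188], [10, 189, 220], [18, 195, 203], [18, 79, 187], [18, 80, 195]]
```

```bash
python3 - <<'E'
from h import *
c=cam("wrist");d=ray(c,(325,228),.05)
g=(mask(c,(0,0,140),(179,60,255))[205:252,300:350]>0);ys,xs=np.nonzero(g);print("disc",ray(c,(300+xs.mean(),205+ys.mean()),.05),g.sum())
go(555,300,240,-144)
E
python3 -m jog '[{"dx":4,"dy":3,"dz":16,"ax":0,"ay":0,"az":-6.8},{"dx":0,"dy":0,"dz":18,"ax":0,"ay":0,"az":-6.8},{"dx":0,"dy":0,"dz":18,"ax":0,"ay":0,"az":-6.8},{"dx":0,"dy":0,"dz":18,"ax":0,"ay":0,"az":-6.8},{"dx":0,"dy":0,"dz":17,"ax":0,"ay":0,"az":-6.8},{"dx":0,"dy":0,"dz":0,"ax":0,"ay":0,"az":0},{"dx":0,"dy":0,"dz":0,"ax":0,"ay":0,"az":0}]' 1 25
python3 - <<'E'
from h import *
st();c=cam("wrist","pics/w7.png");go(555,300,192,-144)
for k in blobs(c,(14,120,60),(30,255,255),300)[:3]: print(k.mean(0).round(1),rect(c,k,.05))
E
```

```text
disc [[0.55790512 0.29982708]] 866
shift [ 2.3  4.2 86.6] turn az -34.1 yaw -178.1
time: 10.73
tool_pos: [0.5533, 0.2988, 0.2399]
tcp_rot: [0.961, -2.987, 0.001]
wrist_force: [-0.4, -0.6, 0.8]
width: 0.999
grip_force: 0.0
t 10.73 p [553.3 298.8 239.9] yaw -144.3 down [-0.004 -0.002 -1.   ] F [-0.4 -0.6  0.8] M [-0.028  0.035  0.021] w 0.999 g 0.0 q [ 0.46  0.33  1.85  0.    0.97 -1.74]
shift [-1.2  0.2 49.3] turn az -0.3 yaw -144.3
[303.   46.5] [462.9 224.7  62.8  74.3   1.9]
[318.1 272.1] [554.7 298.4  49.4  48.7  36.4]
[ 25.9 211.2] [614.6 161.3  49.3  27.9   9.1]
```

View pics/w7.png

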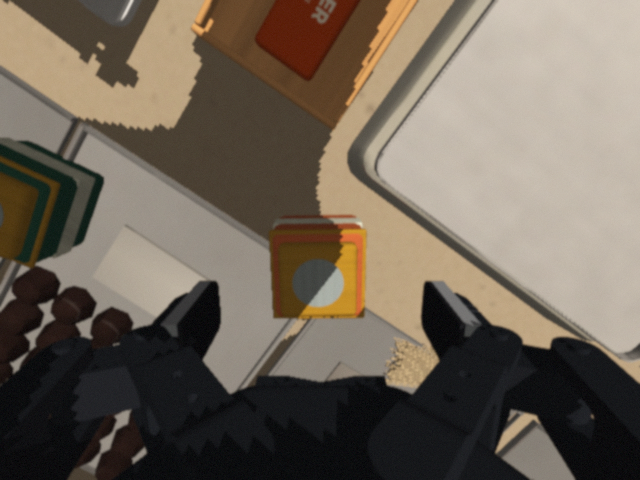

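The copper tin at (318,278) is square to the gripper and lies between the fingers. Descend and grip.

```bash
python3 -m jog '[{"dx":-1.2,"dy":0,"dz":14,"ax":0,"ay":0,"az":0},{"dx":0,"dy":0,"dz":20,"ax":0,"ay":0,"az":0},{"dx":0,"dy":0,"dz":14,"ax":0,"ay":0,"az":0},{"dx":0,"dy":0,"dz":0,"ax":0,"ay":0,"az":0}]' 0.85 30
python3 -m jog '[{"dx":0,"dy":0,"dz":0,"ax":0,"ay":0,"az":0},{"dx":0,"dy":0,"dz":0,"ax":0,"ay":0,"az":0},{"dx":0,"dy":0,"dz":0,"ax":0,"ay":0,"az":0},{"dx":0,"dy":0,"dz":0,"ax":0,"ay":0,"az":0},{"dx":0,"dy":0,"dz":0,"ax":0,"ay":0,"az":0},{"dx":0,"dy":0,"dz":0,"ax":0,"ay":0,"az":0}]' 0 30
python3 -m jog '[{"dx":0,"dy":0,"dz":-15,"ax":0,"ay":0,"az":0},{"dx":0,"dy":0,"dz":-35,"ax":0,"ay":0,"az":0},{"dx":0,"dy":0,"dz":-30,"ax":0,"ay":0,"az":0},{"dx":0,"dy":0,"dz":-30,"ax":0,"ay":0,"az":0},{"dx":0,"dy":0,"dz":0,"ax":0,"ay":0,"az":0}]' - -
python3 - <<'E'
from h import *
st();c=cam("wrist","pics/w8.png")
def C(x,y,z,yw):
    a=np.radians(-7.6);go(499.5+x*np.cos(a)-y*np.sin(a),-224.6+x*np.sin(a)+y*np.cos(a),z,yw)
C(62,42,310,172.4)
E
```

```text
time: 11.12
tool_pos: [0.5543, 0.2995, 0.1899]
tcp_rot: [0.964, -2.984, 0.001]
wrist_force: [-2.0, -0.7, -1.1]
width: 0.851
grip_force: 0.0
time: 11.62
tool_pos: [0.5561, 0.3004, 0.1939]
tcp_rot: [-0.967, 2.988, 0.0]
wrist_force: [-0.5, 0.1, 0.6]
width: 0.577
grip_force: 33.1
time: 12.03
tool_pos: [0.5583, 0.3016, 0.3113]
tcp_rot: [-0.964, 2.977, 0.003]
wrist_force: [1.5, 1.8, 0.8]
width: 0.578
grip_force: 32.9
t 12.03 p [558.3 301.6 311.3] yaw -144.1 down [ 0.011  0.006 -1.   ] F [1.5 1.8 0.8] M [-0.019 -0.117 -0.006] w 0.578 g 32.9 q [ 0.46  0.26  1.79  0.    1.08 -1.74]
shift [ 281.3 -404.2   -3.6] turn az 43.5 yaw -144.1
```

```bash
python3 -m jog '[{"dx":10.5,"dy":-15.2,"dz":0,"ax":0,"ay":0,"az":0},{"dx":20.5,"dy":-29.4,"dz":0,"ax":0,"ay":0,"az":0},{"dx":20.5,"dy":-29.4,"dz":0,"ax":0,"ay":0,"az":0},{"dx":20.5,"dy":-29.4,"dz":0,"ax":0,"ay":0,"az":0},{"dx":20.5,"dy":-29.4,"dz":0,"ax":0,"ay":0,"az":0},{"dx":20.5,"dy":-29.4,"dz":0,"ax":0,"ay":0,"az":0},{"dx":20.5,"dy":-29.4,"dz":0,"ax":0,"ay":0,"az":0},{"dx":20.5,"dy":-29.4,"dz":0,"ax":0,"ay":0,"az":0},{"dx":20.5,"dy":-29.4,"dz":0,"ax":0,"ay":0,"az":0},{"dx":20.5,"dy":-29.4,"dz":0,"ax":0,"ay":0,"az":0},{"dx":20.5,"dy":-29.4,"dz":0,"ax":0,"ay":0,"az":0},{"dx":20.5,"dy":-29.4,"dz":0,"ax":0,"ay":0,"az":0},{"dx":20.5,"dy":-29.4,"dz":0,"ax":0,"ay":0,"az":0},{"dx":20.5,"dy":-29.4,"dz":0,"ax":0,"ay":0,"az":0},{"dx":20.5,"dy":-29.4,"dz":0,"ax":0,"ay":0,"az":0}]' - -
python3 -m jog '[{"dx":0,"dy":0,"dz":0,"ax":0,"ay":0,"az":7.1},{"dx":0,"dy":0,"dz":0,"ax":0,"ay":0,"az":7.1},{"dx":0,"dy":0,"dz":0,"ax":0,"ay":0,"az":7.1},{"dx":0,"dy":0,"dz":0,"ax":0,"ay":0,"az":7.1},{"dx":0,"dy":0,"dz":0,"ax":0,"ay":0,"az":7.1},{"dx":0,"dy":0,"dz":0,"ax":0,"ay":0,"az":7.1},{"dx":0,"dy":0,"dz":0,"ax":0,"ay":0,"az":0.7},{"dx":0,"dy":0,"dz":0,"ax":0,"ay":0,"az":0},{"dx":0,"dy":0,"dz":0,"ax":0,"ay":0,"az":0}]' - -
cat >> h.py <<'E'
CL=[499.5,-224.6,-7.6]
def C(x,y,z,yw=None):
    a=np.radians(CL[2]);go(CL[0]+x*np.cos(a)-y*np.sin(a),CL[1]+x*np.sin(a)+y*np.cos(a),z,yw)
def toC(w):
    a=np.radians(CL[2]);d=np.atleast_2d(w)-CL[:2];return d@np.array([[np.cos(a),-np.sin(a)],[np.sin(a),np.cos(a)]])
E
python3 - <<'E'
from h import *
st();c=cam("wrist","pics/w9.png");C(62,42,310,172.4)
E
```

```text
time: 13.33
tool_pos: [0.5684, -0.2099, 0.3011]
tcp_rot: [0.927, -2.985, 0.023]
wrist_force: [0.7, -0.1, -0.9]
width: 0.577
grip_force: 32.9
time: 14.08
tool_pos: [0.5696, -0.2068, 0.302]
tcp_rot: [-0.227, -3.126, 0.029]
wrist_force: [-0.3, -0.0, -1.1]
width: 0.577
grip_force: 32.9
t 14.08 p [ 569.6 -206.8  302. ] yaw 171.7 down [-0.009 -0.018 -1.   ] F [-0.3 -0.  -1.1] M [ 0.005 -0.012 -0.024] w 0.577 g 32.9 q [-0.38  0.22  1.86 -0.02  1.07 -1.8 ]
shift [ 5.5 14.8 -8. ] turn az -0.7 yaw 171.7
```

View pics/w9.png

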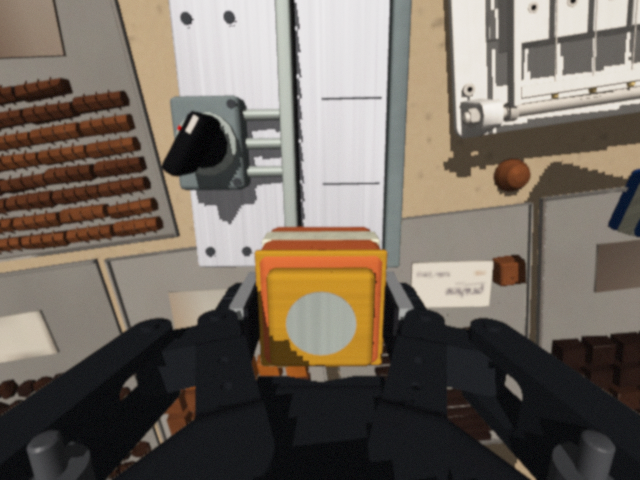

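The gripper holds the copper tin squarely. The clamp is in clear view: scribed lines at rows 98 and 183, jaw's right edge at about column 297, fence at about 388, wing at (195,145). The wing runs from (172,165) to (212,120), with its white mark at (190,125).

```bash
cat >> h.py <<'E'
def fix(yw):
    p,R,s=pose();T=Rn.from_euler("z",yw,degrees=True).as_matrix()@np.diag([1,-1,-1.])
    print("turn (ax,ay,az)",np.degrees(Rn.from_matrix(R.T@T).as_rotvec()).round(1))
E
python3 - <<'E'
from h import *
st();c=cam("wrist")
P=lambda uv,z:(ray(c,uv,z)*1000).round(1)
g=cv2.cvtColor(c["img"],cv2.COLOR_RGB2GRAY)
print("cols",g[60,276:304],g[60,380:415]);print(g[90:106,350],g[175:191,350])
L=P([(322,98),(382,98),(320,183),(380,183)],.01);print(L)
d=L[1]-L[0]+L[3]-L[2];print("yaw from lines",np.degrees(np.arctan2(-d[0],d[1])))
print("base left edge",P([(171,0),(199,266)],.01),"fence inner top",P([(390,30),(384,215)],.026),"jaw",P([(295,30),(293,60),(294,200)],.026))
m=L.mean(0);print("mid lines in CL",toC(m),toC(P([(171,0),(199,266)],.01)),toC(P([(390,30),(384,215)],.026)),toC(P([(295,30),(294,200)],.026)))
print("wing in CL",toC(P([(178,170),(205,118)],.079)))
E
```

```text
t 14.13 p [ 569.7 -206.8  302.2] yaw 171.7 down [-0.008 -0.018 -1.   ] F [ 0.4 -0.2 -1.5] M [ 0.001  0.022 -0.043] w 0.576 g 32.9 q [-0.38  0.22  1.86 -0.02  1.07 -1.8 ]
cols [214 187 179 189 195 196 198 197 196 196 196 193 187 167 135  86  47  28
  20  32  59  88 137 192 220 228 229 230] [229 229 228 228 228 227 213 167 104  61  65  89 114 126 130 133 133 135
 135 133 134 130 130 130 127 126 121 116 125 147 166 171 171 171 169]
[227 227 228 228 228 218 185 141 143 188 216 227 227 227 226 228] [218 218 217 217 215 210 189 151 132 170 202 216 215 215 216 213]
[[ 472.9 -196.6]
 [ 479.4 -153.2]
 [ 534.1 -207.1]
 [ 540.8 -160.9]]
yaw from lines -8.380613222927622
base left edge [[ 394.7 -290.7]
 [ 588.2 -317.6]] fence inner top [[ 440.2 -146.6]
 [ 562.8 -162.6]] jaw [[ 430.8 -208.2]
 [ 448.4 -212.4]
 [ 542.1 -227.5]]
mid lines in CL [[ 1.26449742 45.71885329]] [[-95.13724122 -79.37981691]
 [100.22066271 -80.45190343]] [[-69.09507998  69.4720082 ]
 [ 54.5440475   69.827193  ]] [[-70.26551242   7.16992085]
 [ 42.60932555   2.75959716]]
wing in CL [[ 15.8981011  -57.90604788]
 [-12.28753577 -39.47184395]]
```

```bash
sed -i 's/^CL=.*/CL=[500.7,-224.9,-7.8]/' h.py; python3 - <<'E'
from h import *
fix(172.2);C(62,41,215)
E
```

```text
turn (ax,ay,az) [-1.1 -0.3 -0.5]
shift [ 3.7 15.4 87.2] turn az None yaw 171.6
```

```bash
python3 -m jog '[{"dx":3.7,"dy":15.4,"dz":0,"ax":0,"ay":0,"az":0},{"dx":0,"dy":0,"dz":30,"ax":0,"ay":0,"az":0},{"dx":0,"dy":0,"dz":35,"ax":0,"ay":0,"az":0},{"dx":0,"dy":0,"dz":20,"ax":0,"ay":0,"az":0},{"dx":0,"dy":0,"dz":0,"ax":-1.1,"ay":-0.3,"az":-0.5},{"dx":0,"dy":0,"dz":0,"ax":0,"ay":0,"az":0},{"dx":0,"dy":0,"dz":0,"ax":0,"ay":0,"az":0}]' - -
python3 - <<'E'
from h import *
st();fix(172.2);C(62,41,203)
E
```

```text
time: 14.77
tool_pos: [0.5681, -0.1923, 0.2177]
tcp_rot: [0.217, 3.133, -0.001]
wrist_force: [-0.3, 0.1, -0.9]
width: 0.577
grip_force: 32.8
t 14.77 p [ 568.1 -192.3  217.7] yaw 172.1 down [ 0.001 -0.001 -1.   ] F [-0.3  0.1 -0.9] M [ 0.02  -0.055  0.022] w 0.577 g 32.8 q [-0.37  0.3   1.93 -0.    0.91 -1.8 ]
turn (ax,ay,az) [-0.   0.  -0.1]
shift [ 0.4 -0.4 14.7] turn az None yaw 172.1
```

```bash
python3 -m jog '[{"dx":0,"dy":0,"dz":8,"ax":0,"ay":0,"az":0},{"dx":0,"dy":0,"dz":3,"ax":0,"ay":0,"az":0},{"dx":0,"dy":0,"dz":2,"ax":0,"ay":0,"az":0},{"dx":0,"dy":0,"dz":0,"ax":0,"ay":0,"az":0},{"dx":0,"dy":0,"dz":0,"ax":0,"ay":0,"az":0}]' - -
python3 -m jog '[{"dx":0,"dy":0,"dz":0,"ax":0,"ay":0,"az":0},{"dx":0,"dy":0,"dz":0,"ax":0,"ay":0,"az":0},{"dx":0,"dy":0,"dz":0,"ax":0,"ay":0,"az":0},{"dx":0,"dy":0,"dz":-5,"ax":0,"ay":0,"az":0},{"dx":0,"dy":0,"dz":-20,"ax":0,"ay":0,"az":0},{"dx":0,"dy":0,"dz":-30,"ax":0,"ay":0,"az":0},{"dx":0,"dy":0,"dz":-15,"ax":0,"ay":0,"az":0},{"dx":0,"dy":0,"dz":0,"ax":0,"ay":0,"az":0}]' 0.8 30
python3 -m jog '[{"dx":0,"dy":0,"dz":0,"ax":0,"ay":0,"az":0},{"dx":0,"dy":0,"dz":0,"ax":0,"ay":0,"az":0},{"dx":0,"dy":0,"dz":0,"ax":0,"ay":0,"az":0},{"dx":0,"dy":0,"dz":0,"ax":0,"ay":0,"az":0},{"dx":0,"dy":0,"dz":0,"ax":0,"ay":0,"az":0},{"dx":0,"dy":0,"dz":0,"ax":0,"ay":0,"az":0},{"dx":0,"dy":0,"dz":0,"ax":0,"ay":0,"az":0}]' 0 20
python3 - <<'E'
from h import *
st();C(62,41,236)
E
```

```text
time: 15.18
tool_pos: [0.568, -0.1927, 0.2048]
tcp_rot: [0.218, 3.133, -0.001]
wrist_force: [0.3, -0.3, -2.2]
width: 0.577
grip_force: 32.9
time: 15.85
tool_pos: [0.57, -0.1936, 0.2801]
tcp_rot: [0.217, 3.125, -0.005]
wrist_force: [0.4, -1.0, 0.1]
width: 0.805
grip_force: 0.0
time: 16.43
tool_pos: [0.5678, -0.1927, 0.2741]
tcp_rot: [-0.218, -3.134, -0.0]
wrist_force: [0.1, -0.6, -0.1]
width: -0.004
grip_force: 0.0
t 16.43 p [ 567.8 -192.7  274.1] yaw 172.0 down [-0.  0. -1.] F [ 0.1 -0.6 -0.1] M [0.009 0.009 0.012] w -0.004 g 0.0 q [-0.37  0.24  1.89 -0.    1.01 -1.8 ]
shift [ 0.1 -0.  38.1] turn az None yaw 172.0
```

```bash
python3 -m jog '[{"dx":0,"dy":0,"dz":20,"ax":0,"ay":0,"az":0},{"dx":0,"dy":0,"dz":16,"ax":0,"ay":0,"az":0},{"dx":0,"dy":0,"dz":2,"ax":0,"ay":0,"az":0},{"dx":0,"dy":0,"dz":2,"ax":0,"ay":0,"az":0},{"dx":0,"dy":0,"dz":2,"ax":0,"ay":0,"az":0},{"dx":0,"dy":0,"dz":0,"ax":0,"ay":0,"az":0}]' - -
python3 -m jog '[{"dx":0,"dy":0,"dz":1,"ax":0,"ay":0,"az":0},{"dx":0,"dy":0,"dz":1,"ax":0,"ay":0,"az":0},{"dx":0,"dy":0,"dz":0,"ax":0,"ay":0,"az":0}]' - -
```

```text
time: 16.93
tool_pos: [0.5681, -0.1928, 0.2334]
tcp_rot: [0.218, 3.133, -0.0]
wrist_force: [0.2, -0.1, -0.3]
width: 0.0
grip_force: 0.0
time: 17.18
tool_pos: [0.5682, -0.1928, 0.2319]
tcp_rot: [0.218, 3.132, -0.001]
wrist_force: [-2.1, 1.3, 3.4]
width: 0.0
grip_force: 2.2
```

```bash
python3 -m jog '[{"dx":0,"dy":0,"dz":1,"ax":0,"ay":0,"az":0},{"dx":0,"dy":0,"dz":1,"ax":0,"ay":0,"az":0},{"dx":0,"dy":0,"dz":0,"ax":0,"ay":0,"az":0}]' - -
python3 -m jog '[{"dx":0,"dy":0,"dz":1,"ax":0,"ay":0,"az":0},{"dx":0,"dy":0,"dz":0,"ax":0,"ay":0,"az":0}]' - -
python3 -m jog '[{"dx":0,"dy":0,"dz":1,"ax":0,"ay":0,"az":0},{"dx":0,"dy":0,"dz":0,"ax":0,"ay":0,"az":0}]' - -
```

```text
time: 17.43
tool_pos: [0.5683, -0.1929, 0.2304]
tcp_rot: [0.218, 3.132, -0.001]
wrist_force: [-2.5, 0.9, 7.8]
width: 0.002
grip_force: 3.9
time: 17.6
tool_pos: [0.5683, -0.1929, 0.2304]
tcp_rot: [0.218, 3.132, -0.001]
wrist_force: [-6.1, 2.4, 13.7]
width: -0.004
grip_force: 6.7
time: 17.77
tool_pos: [0.5684, -0.1929, 0.2303]
tcp_rot: [0.218, 3.132, -0.001]
wrist_force: [-7.2, 3.2, 18.6]
width: -0.001
grip_force: 9.4
```

```bash
python3 -m jog '[{"dx":0,"dy":0,"dz":-20,"ax":0,"ay":0,"az":0},{"dx":0,"dy":0,"dz":-40,"ax":0,"ay":0,"az":0},{"dx":0,"dy":0,"dz":-40,"ax":0,"ay":0,"az":0},{"dx":1.5,"dy":30,"dz":0,"ax":0,"ay":0,"az":0},{"dx":1.5,"dy":30,"dz":0,"ax":0,"ay":0,"az":0},{"dx":1.5,"dy":30,"dz":0,"ax":0,"ay":0,"az":0},{"dx":1.5,"dy":30,"dz":0,"ax":0,"ay":0,"az":0},{"dx":1.5,"dy":30,"dz":0,"ax":0,"ay":0,"az":0},{"dx":1.5,"dy":30,"dz":0,"ax":0,"ay":0,"az":0},{"dx":1,"dy":30,"dz":0,"ax":0,"ay":0,"az":0},{"dx":1,"dy":30,"dz":0,"ax":0,"ay":0,"az":0},{"dx":0,"dy":0,"dz":0,"ax":0,"ay":0,"az":5.7},{"dx":0,"dy":0,"dz":0,"ax":0,"ay":0,"az":5.7},{"dx":0,"dy":0,"dz":0,"ax":0,"ay":0,"az":0}]' 1 30
python3 - <<'E'
from h import *
st();c=cam("wrist","pics/w10.png")
for k in blobs(c,(14,120,50),(30,255,255),300)[:4]: print(k.mean(0).round(1),rect(c,k,.048))
for k in blobs(c,(100,120,30),(125,255,255),300)[:2]: print("blue",k.mean(0).round(1),rect(c,k,.044))
E
```

```text
time: 18.93
tool_pos: [0.5903, 0.0474, 0.3269]
tcp_rot: [0.529, 3.095, -0.0]
wrist_force: [-0.1, -0.5, 1.0]
width: 1.0
grip_force: 0.0
t 18.93 p [590.3  47.4 326.9] yaw 160.6 down [ 0.002 -0.    -1.   ] F [-0.1 -0.5  1. ] M [ 0.036  0.049 -0.07 ] w 1.0 g 0.0 q [ 0.04  0.17  1.87 -0.    1.1  -1.19]
[451.4 221.2] [619.5 143.5  50.5  49.3   9. ]
[ 30.6 301.5] [ 569.3 -197.3   54.7   52.9   82.1]
[471.3  16.3] [494.7 190.5  87.6  30.5  70.5]
[320.3 231.2] [590.6  48.8  48.3  43.2  69.2]
```

View pics/w10.png

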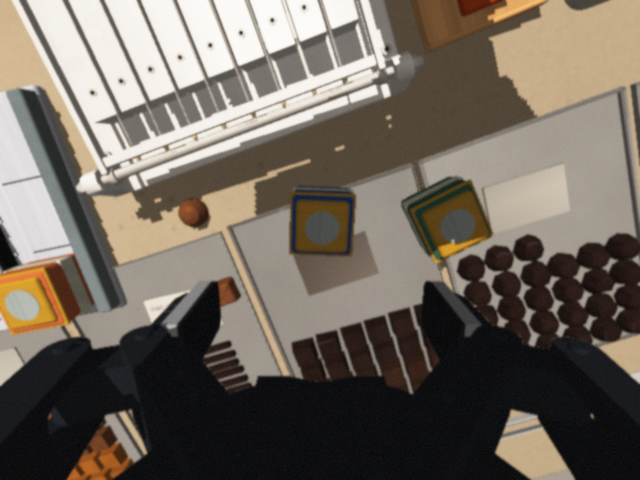

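Blue tin at (322,222), with green at (455,222) and copper in the clamp at (40,300). Descend on blue and grip.

```bash
python3 -m jog '[{"dx":0,"dy":1,"dz":30,"ax":0,"ay":0,"az":2},{"dx":0,"dy":0,"dz":35,"ax":0,"ay":0,"az":0},{"dx":0,"dy":0,"dz":35,"ax":0,"ay":0,"az":0},{"dx":0,"dy":0,"dz":20,"ax":0,"ay":0,"az":0},{"dx":0,"dy":0,"dz":14,"ax":0,"ay":0,"az":0},{"dx":0,"dy":0,"dz":0,"ax":0,"ay":0,"az":0},{"dx":0,"dy":0,"dz":0,"ax":0,"ay":0,"az":0}]' 1 30
python3 -m jog '[{"dx":0,"dy":0,"dz":0,"ax":0,"ay":0,"az":0},{"dx":0,"dy":0,"dz":0,"ax":0,"ay":0,"az":0},{"dx":0,"dy":0,"dz":0,"ax":0,"ay":0,"az":0},{"dx":0,"dy":0,"dz":0,"ax":0,"ay":0,"az":0},{"dx":0,"dy":0,"dz":0,"ax":0,"ay":0,"az":0},{"dx":0,"dy":0,"dz":0,"ax":0,"ay":0,"az":0},{"dx":0,"dy":0,"dz":0,"ax":0,"ay":0,"az":0}]' 0 30
python3 -m jog '[{"dx":0,"dy":0,"dz":-10,"ax":0,"ay":0,"az":0},{"dx":0,"dy":0,"dz":-30,"ax":0,"ay":0,"az":0},{"dx":0,"dy":0,"dz":-30,"ax":0,"ay":0,"az":0},{"dx":0,"dy":0,"dz":-30,"ax":0,"ay":0,"az":0},{"dx":0,"dy":0,"dz":0,"ax":0,"ay":0,"az":0},{"dx":0,"dy":0,"dz":0,"ax":0,"ay":0,"az":0}]' - -
python3 - <<'E'
from h import *
st();fix(172.2);C(0,41,300,172.2)
E
```

```text
time: 19.57
tool_pos: [0.5903, 0.0469, 0.1919]
tcp_rot: [-0.58, -3.086, 0.001]
wrist_force: [0.2, -0.3, 0.2]
width: 1.0
grip_force: 0.0
time: 20.15
tool_pos: [0.5918, 0.0474, 0.1946]
tcp_rot: [0.581, 3.083, 0.001]
wrist_force: [-0.5, 0.4, 6.8]
width: 0.577
grip_force: 33.1
time: 20.65
tool_pos: [0.5915, 0.0475, 0.2957]
tcp_rot: [0.581, 3.081, 0.002]
wrist_force: [-0.2, 0.0, -2.7]
width: 0.579
grip_force: 32.2
t 20.65 p [591.5  47.5 295.7] yaw 158.6 down [ 0.006 -0.    -1.   ] F [-0.2  0.  -2.7] M [ 0.021 -0.027  0.027] w 0.579 g 32.2 q [ 0.04  0.2   1.89 -0.    1.04 -1.16]
turn (ax,ay,az) [  0.1   0.3 -13.6]
shift [  -5.1 -246.9   -4.8] turn az -13.6 yaw 158.6
```

```bash
python3 -m jog '[{"dx":0,"dy":-17,"dz":0,"ax":0,"ay":0,"az":0},{"dx":-0.8,"dy":-35,"dz":0,"ax":0,"ay":0,"az":0},{"dx":-0.8,"dy":-35,"dz":0,"ax":0,"ay":0,"az":0},{"dx":-0.8,"dy":-35,"dz":0,"ax":0,"ay":0,"az":0},{"dx":-0.8,"dy":-35,"dz":0,"ax":0,"ay":0,"az":0},{"dx":-0.8,"dy":-35,"dz":0,"ax":0,"ay":0,"az":0},{"dx":-0.8,"dy":-35,"dz":0,"ax":0,"ay":0,"az":0},{"dx":-0.4,"dy":-20,"dz":0,"ax":0,"ay":0,"az":0},{"dx":0,"dy":0,"dz":0,"ax":0,"ay":0,"az":-6.8},{"dx":0,"dy":0,"dz":0,"ax":0,"ay":0,"az":-6.8},{"dx":0,"dy":0,"dz":0,"ax":0,"ay":0,"az":0},{"dx":0,"dy":0,"dz":0,"ax":0,"ay":0,"az":0}]' - -
python3 - <<'E'
from h import *
st();fix(172.2);C(0,41,218)
c=cam("top","pics/top2.png")
for k in blobs(c,(15,120,80),(30,255,255),40):
    m=k.mean(0)
    if 280<m[0]<520 and 180<m[1]<300: print(m.round(1),rect(c,k,.05))
E
```

```text
time: 21.65
tool_pos: [0.5046, -0.1842, 0.291]
tcp_rot: [-0.218, -3.132, -0.001]
wrist_force: [0.8, -0.1, -1.7]
width: 0.58
grip_force: 32.2
t 21.65 p [ 504.6 -184.2  291. ] yaw 172.0 down [-0.002  0.001 -1.   ] F [ 0.8 -0.1 -1.7] M [0.051 0.004 0.081] w 0.58 g 32.2 q [-0.4   0.11  2.01  0.    1.03 -1.83]
turn (ax,ay,az) [ 0.  -0.1 -0.2]
shift [-1.9  0.2 73. ] turn az None yaw 172.0
[323.8 267.9] [428.6 214.  125.5  85.9   1.3]
[457.6 226. ] [ 566.8 -192.9   42.2   43.    80. ]
[348.1 206. ] [621.6 144.5  35.5  36.4   7.7]
```

```bash
python3 -m jog '[{"dx":-1.9,"dy":0.2,"dz":20,"ax":0,"ay":0,"az":0},{"dx":0,"dy":0,"dz":30,"ax":0,"ay":0,"az":0},{"dx":0,"dy":0,"dz":20,"ax":0,"ay":0,"az":0},{"dx":0,"dy":0,"dz":10,"ax":0,"ay":0,"az":0},{"dx":0,"dy":0,"dz":4,"ax":0,"ay":0,"az":0},{"dx":0,"dy":0,"dz":2,"ax":0,"ay":0,"az":0},{"dx":0,"dy":0,"dz":0,"ax":0,"ay":0,"az":0},{"dx":0,"dy":0,"dz":0,"ax":0,"ay":0,"az":0}]' - -
python3 -m jog '[{"dx":0,"dy":0,"dz":0,"ax":0,"ay":0,"az":0},{"dx":0,"dy":0,"dz":0,"ax":0,"ay":0,"az":0},{"dx":0,"dy":0,"dz":0,"ax":0,"ay":0,"az":0},{"dx":0,"dy":0,"dz":-5,"ax":0,"ay":0,"az":0},{"dx":0,"dy":0,"dz":-20,"ax":0,"ay":0,"az":0},{"dx":0,"dy":0,"dz":-30,"ax":0,"ay":0,"az":0},{"dx":0,"dy":0,"dz":-15,"ax":0,"ay":0,"az":0},{"dx":0,"dy":0,"dz":0,"ax":0,"ay":0,"az":0}]' 0.8 30
python3 -m jog '[{"dx":0,"dy":0,"dz":0,"ax":0,"ay":0,"az":0},{"dx":0,"dy":0,"dz":0,"ax":0,"ay":0,"az":0},{"dx":0,"dy":0,"dz":0,"ax":0,"ay":0,"az":0},{"dx":0,"dy":0,"dz":0,"ax":0,"ay":0,"az":0},{"dx":0,"dy":0,"dz":0,"ax":0,"ay":0,"az":0},{"dx":0,"dy":0,"dz":0,"ax":0,"ay":0,"az":0},{"dx":0,"dy":0,"dz":0,"ax":0,"ay":0,"az":0}]' 0 20
python3 - <<'E'
from h import *
st();C(0,41,234)
E
```

```text
time: 22.37
tool_pos: [0.5083, -0.1848, 0.2079]
tcp_rot: [0.213, 3.131, -0.002]
wrist_force: [0.1, -1.0, -0.9]
width: 0.582
grip_force: 32.1
time: 23.03
tool_pos: [0.5094, -0.1854, 0.2817]
tcp_rot: [0.212, 3.125, -0.005]
wrist_force: [0.7, -0.7, 0.2]
width: 0.8
grip_force: 0.0
time: 23.62
tool_pos: [0.5072, -0.1845, 0.2761]
tcp_rot: [-0.213, -3.134, -0.0]
wrist_force: [-0.7, -0.8, 0.1]
width: -0.0
grip_force: 0.0
t 23.62 p [ 507.2 -184.5  276.1] yaw 172.2 down [-0.  0. -1.] F [-0.7 -0.8  0.1] M [-0.067 -0.006 -0.007] w -0.0 g 0.0 q [-0.4   0.13  2.02  0.    1.   -1.83]
shift [ 1.   0.1 42.1] turn az None yaw 172.2
```

```bash
python3 -m jog '[{"dx":1,"dy":0,"dz":20,"ax":0,"ay":0,"az":0},{"dx":0,"dy":0,"dz":18,"ax":0,"ay":0,"az":0},{"dx":0,"dy":0,"dz":2,"ax":0,"ay":0,"az":0},{"dx":0,"dy":0,"dz":2,"ax":0,"ay":0,"az":0},{"dx":0,"dy":0,"dz":2,"ax":0,"ay":0,"az":0},{"dx":0,"dy":0,"dz":0,"ax":0,"ay":0,"az":0}]' - -
python3 -m jog '[{"dx":0,"dy":0,"dz":1,"ax":0,"ay":0,"az":0},{"dx":0,"dy":0,"dz":1,"ax":0,"ay":0,"az":0},{"dx":0,"dy":0,"dz":0,"ax":0,"ay":0,"az":0}]' - -
python3 -m jog '[{"dx":0,"dy":0,"dz":1,"ax":0,"ay":0,"az":0},{"dx":0,"dy":0,"dz":0,"ax":0,"ay":0,"az":0}]' - -
```

```text
time: 24.12
tool_pos: [0.5066, -0.1845, 0.2333]
tcp_rot: [0.213, 3.133, -0.0]
wrist_force: [0.8, -0.0, -0.7]
width: -0.002
grip_force: 0.0
time: 24.37
tool_pos: [0.5068, -0.1846, 0.2318]
tcp_rot: [0.212, 3.132, -0.001]
wrist_force: [-1.8, 0.8, 4.5]
width: 0.0
grip_force: 2.2
time: 24.53
tool_pos: [0.5068, -0.1846, 0.2308]
tcp_rot: [0.212, 3.132, -0.001]
wrist_force: [-1.2, 0.1, 5.5]
width: 0.003
grip_force: 2.4
```

```bash
python3 -m jog '[{"dx":0,"dy":0,"dz":1,"ax":0,"ay":0,"az":0},{"dx":0,"dy":0,"dz":1,"ax":0,"ay":0,"az":0},{"dx":0,"dy":0,"dz":0,"ax":0,"ay":0,"az":0}]' - -
python3 -m jog '[{"dx":0,"dy":0,"dz":1,"ax":0,"ay":0,"az":0},{"dx":0,"dy":0,"dz":0,"ax":0,"ay":0,"az":0}]' - -
python3 -m jog '[{"dx":0,"dy":0,"dz":-20,"ax":0,"ay":0,"az":0},{"dx":0,"dy":0,"dz":-40,"ax":0,"ay":0,"az":0},{"dx":0,"dy":0,"dz":-35,"ax":0,"ay":0,"az":0},{"dx":0,"dy":0,"dz":0,"ax":0,"ay":0,"az":0},{"dx":0,"dy":0,"dz":0,"ax":0,"ay":0,"az":0}]' 1 30
python3 - <<'E'
from h import *
st();go(620,144,325,98.5)
E
```

```text
time: 24.78
tool_pos: [0.507, -0.1846, 0.2303]
tcp_rot: [0.212, 3.133, -0.001]
wrist_force: [-6.2, 2.6, 15.3]
width: 0.003
grip_force: 7.6
time: 24.95
tool_pos: [0.5071, -0.1847, 0.2303]
tcp_rot: [0.212, 3.133, -0.001]
wrist_force: [-8.1, 3.0, 20.8]
width: 0.001
grip_force: 10.7
time: 25.37
tool_pos: [0.5078, -0.185, 0.3253]
tcp_rot: [0.212, 3.126, -0.004]
wrist_force: [-0.5, 0.0, -0.8]
width: 0.706
grip_force: 0.0
t 25.37 p [ 507.8 -185.   325.3] yaw 172.2 down [ 0.008 -0.003 -1.   ] F [-0.5  0.  -0.8] M [ 0.029 -0.029 -0.02 ] w 0.706 g 0.0 q [-0.4   0.07  1.98 -0.    1.08 -1.83]
shift [-6.680e+01  3.411e+02  1.000e-01] turn az 73.7 yaw 172.2
```

```bash
python3 -m jog '[{"dx":-3.7,"dy":17.1,"dz":0,"ax":0,"ay":0,"az":0},{"dx":-6.7,"dy":34.1,"dz":0,"ax":0,"ay":0,"az":0},{"dx":-6.7,"dy":34.1,"dz":0,"ax":0,"ay":0,"az":0},{"dx":-6.7,"dy":34.1,"dz":0,"ax":0,"ay":0,"az":0},{"dx":-6.7,"dy":34.1,"dz":0,"ax":0,"ay":0,"az":0},{"dx":-6.7,"dy":34.1,"dz":0,"ax":0,"ay":0,"az":0},{"dx":-6.7,"dy":34.1,"dz":0,"ax":0,"ay":0,"az":0},{"dx":-6.7,"dy":34.1,"dz":0,"ax":0,"ay":0,"az":0},{"dx":-6.7,"dy":34.1,"dz":0,"ax":0,"ay":0,"az":0},{"dx":-6.7,"dy":34.1,"dz":0,"ax":0,"ay":0,"az":0},{"dx":-3,"dy":17,"dz":0,"ax":0,"ay":0,"az":0},{"dx":0,"dy":0,"dz":0,"ax":0,"ay":0,"az":-5.4},{"dx":0,"dy":0,"dz":0,"ax":0,"ay":0,"az":-5.4},{"dx":0,"dy":0,"dz":0,"ax":0,"ay":0,"az":-5.4},{"dx":0,"dy":0,"dz":0,"ax":0,"ay":0,"az":0},{"dx":0,"dy":0,"dz":0,"ax":0,"ay":0,"az":0}]' 1 30
python3 - <<'E'
from h import *
st();c=cam("wrist","pics/w11.png")
for k in blobs(c,(14,120,50),(34,255,255),300)[:4]: print(k.mean(0).round(1),rect(c,k,.048))
go(620,144,230,-171.5);fix(-171.5)
E
```

```text
time: 26.7
tool_pos: [0.6184, 0.1441, 0.3203]
tcp_rot: [0.227, -3.132, 0.001]
wrist_force: [-0.1, -0.7, -0.0]
width: 0.996
grip_force: 0.0
t 26.7 p [618.4 144.1 320.3] yaw -171.7 down [-0.001 -0.001 -1.   ] F [-0.1 -0.7 -0. ] M [0.047 0.026 0.004] w 0.996 g 0.0 q [ 0.19  0.25  1.78 -0.    1.11 -1.53]
[445.5  41.1] [477.2 204.9  49.7  80.5   2. ]
[321.7 232.2] [620.  145.4  49.7  48.    8.3]
shift [-1.6 -0.2 90.6] turn az -0.2 yaw -171.7
turn (ax,ay,az) [-0.  -0.1 -0.2]
```

View pics/w11.png

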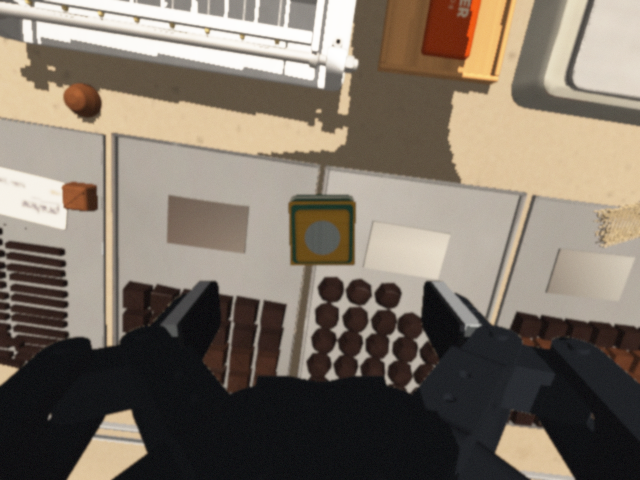

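Green tin at (322,232), square to the gripper. Descend, grip and lift.

```bash
python3 -m jog '[{"dx":-1.5,"dy":1,"dz":30,"ax":0,"ay":0,"az":0},{"dx":0,"dy":0,"dz":35,"ax":0,"ay":0,"az":0},{"dx":0,"dy":0,"dz":30,"ax":0,"ay":0,"az":0},{"dx":0,"dy":0,"dz":20,"ax":0,"ay":0,"az":0},{"dx":0,"dy":0,"dz":12,"ax":0,"ay":0,"az":0},{"dx":0,"dy":0,"dz":0,"ax":0,"ay":0,"az":0},{"dx":0,"dy":0,"dz":0,"ax":0,"ay":0,"az":0}]' 1 30
python3 -m jog '[{"dx":0,"dy":0,"dz":0,"ax":0,"ay":0,"az":0},{"dx":0,"dy":0,"dz":0,"ax":0,"ay":0,"az":0},{"dx":0,"dy":0,"dz":0,"ax":0,"ay":0,"az":0},{"dx":0,"dy":0,"dz":0,"ax":0,"ay":0,"az":0},{"dx":0,"dy":0,"dz":0,"ax":0,"ay":0,"az":0},{"dx":0,"dy":0,"dz":0,"ax":0,"ay":0,"az":0},{"dx":0,"dy":0,"dz":0,"ax":0,"ay":0,"az":0}]' 0 30
python3 -m jog '[{"dx":0,"dy":0,"dz":-10,"ax":0,"ay":0,"az":0},{"dx":0,"dy":0,"dz":-30,"ax":0,"ay":0,"az":0},{"dx":0,"dy":0,"dz":-30,"ax":0,"ay":0,"az":0},{"dx":0,"dy":0,"dz":-30,"ax":0,"ay":0,"az":0},{"dx":0,"dy":0,"dz":0,"ax":0,"ay":0,"az":0},{"dx":0,"dy":0,"dz":0,"ax":0,"ay":0,"az":0}]' - -
python3 - <<'E'
from h import *
st();fix(172.2);C(-60,41,300,172.2)
E
```

```text
time: 27.33
tool_pos: [0.6202, 0.1454, 0.1944]
tcp_rot: [0.229, -3.133, 0.001]
wrist_force: [0.1, 0.4, -0.7]
width: 1.001
grip_force: 0.0
time: 27.92
tool_pos: [0.6213, 0.1458, 0.1969]
tcp_rot: [-0.231, 3.129, -0.0]
wrist_force: [-1.8, 0.2, 5.7]
width: 0.576
grip_force: 33.0
time: 28.42
tool_pos: [0.6211, 0.1459, 0.2979]
tcp_rot: [-0.231, 3.127, 0.001]
wrist_force: [-0.3, -0.0, -2.2]
width: 0.577
grip_force: 32.2
t 28.42 p [621.1 145.9 297.9] yaw -171.6 down [ 0.006  0.001 -1.   ] F [-0.3 -0.  -2.2] M [-0.023  0.003 -0.002] w 0.577 g 32.2 q [ 0.19  0.28  1.79 -0.    1.07 -1.53]
turn (ax,ay,az) [ 0.   0.4 16.2]
shift [ 219.6 -292.9   -3.4] turn az 16.2 yaw -171.6
```

```bash
python3 -m jog '[{"dx":11,"dy":-14.6,"dz":0,"ax":0,"ay":0,"az":0},{"dx":21.9,"dy":-29.3,"dz":0,"ax":0,"ay":0,"az":0},{"dx":21.9,"dy":-29.3,"dz":0,"ax":0,"ay":0,"az":0},{"dx":21.9,"dy":-29.3,"dz":0,"ax":0,"ay":0,"az":0},{"dx":21.9,"dy":-29.3,"dz":0,"ax":0,"ay":0,"az":0},{"dx":21.9,"dy":-29.3,"dz":0,"ax":0,"ay":0,"az":0},{"dx":21.9,"dy":-29.3,"dz":0,"ax":0,"ay":0,"az":0},{"dx":21.9,"dy":-29.3,"dz":0,"ax":0,"ay":0,"az":0},{"dx":21.9,"dy":-29.3,"dz":0,"ax":0,"ay":0,"az":0},{"dx":21.9,"dy":-29.3,"dz":0,"ax":0,"ay":0,"az":0},{"dx":11.5,"dy":-14.6,"dz":0,"ax":0,"ay":0,"az":0},{"dx":0,"dy":0,"dz":0,"ax":0,"ay":0,"az":5.4},{"dx":0,"dy":0,"dz":0,"ax":0,"ay":0,"az":5.4},{"dx":0,"dy":0,"dz":0,"ax":0,"ay":0,"az":5.4},{"dx":0,"dy":0,"dz":0,"ax":0,"ay":0,"az":0},{"dx":0,"dy":0,"dz":0,"ax":0,"ay":0,"az":0}]' - -
python3 - <<'E'
from h import *
st();fix(172.2);C(-60,41,218)
c=cam("top","pics/top3.png")
for k in blobs(c,(15,120,80),(30,255,255),40):
    m=k.mean(0)
    if 280<m[0]<520 and 180<m[1]<300: print(m.round(1),rect(c,k,.05),toC(rect(c,k,.057)[:2]))
E
```

```text
time: 29.75
tool_pos: [0.445, -0.176, 0.2931]
tcp_rot: [-0.209, -3.132, -0.001]
wrist_force: [-0.5, -0.3, -2.7]
width: 0.577
grip_force: 32.1
t 29.75 p [ 445.  -176.   293.1] yaw 172.4 down [-0.002  0.001 -1.   ] F [-0.5 -0.3 -2.7] M [ 0.003  0.013 -0.022] w 0.577 g 32.1 q [-0.43 -0.01  2.13  0.    1.02 -1.87]
turn (ax,ay,az) [ 0.  -0.1  0.2]
shift [-2.   0.  75.1] turn az None yaw 172.4
[319.2 266. ] [428.5 217.  125.5  79.8   1.3] [[-131.33369909  428.23809906]]
[457.4 224.8] [ 569.5 -196.3   50.1   50.    85.6] [[63.50160943 39.6853323 ]]
[456.1 247.3] [ 502.4 -190.8   42.4   39.1   78.8] [[-3.42678196 36.06864518]]
[332.9 270.1] [424.7 183.3  55.1  24.5   1.3] [[-130.63757243  394.41968088]]
```

```bash
python3 -m jog '[{"dx":0,"dy":0,"dz":20,"ax":0,"ay":0,"az":0.2},{"dx":0,"dy":0,"dz":30,"ax":0,"ay":0,"az":0},{"dx":0,"dy":0,"dz":20,"ax":0,"ay":0,"az":0},{"dx":0,"dy":0,"dz":10,"ax":0,"ay":0,"az":0},{"dx":0,"dy":0,"dz":4,"ax":0,"ay":0,"az":0},{"dx":0,"dy":0,"dz":2,"ax":0,"ay":0,"az":0},{"dx":0,"dy":0,"dz":0,"ax":0,"ay":0,"az":0},{"dx":0,"dy":0,"dz":0,"ax":0,"ay":0,"az":0}]' - -
python3 -m jog '[{"dx":0,"dy":0,"dz":0,"ax":0,"ay":0,"az":0},{"dx":0,"dy":0,"dz":0,"ax":0,"ay":0,"az":0},{"dx":0,"dy":0,"dz":0,"ax":0,"ay":0,"az":0},{"dx":0,"dy":0,"dz":-5,"ax":0,"ay":0,"az":0},{"dx":0,"dy":0,"dz":-20,"ax":0,"ay":0,"az":0},{"dx":0,"dy":0,"dz":-30,"ax":0,"ay":0,"az":0},{"dx":0,"dy":0,"dz":-15,"ax":0,"ay":0,"az":0},{"dx":0,"dy":0,"dz":0,"ax":0,"ay":0,"az":0}]' 0.8 30
python3 -m jog '[{"dx":0,"dy":0,"dz":0,"ax":0,"ay":0,"az":0},{"dx":0,"dy":0,"dz":0,"ax":0,"ay":0,"az":0},{"dx":0,"dy":0,"dz":0,"ax":0,"ay":0,"az":0},{"dx":0,"dy":0,"dz":0,"ax":0,"ay":0,"az":0},{"dx":0,"dy":0,"dz":0,"ax":0,"ay":0,"az":0},{"dx":0,"dy":0,"dz":0,"ax":0,"ay":0,"az":0},{"dx":0,"dy":0,"dz":0,"ax":0,"ay":0,"az":0}]' 0 20
python3 - <<'E'
from h import *
st();C(-62,41,234)
E
```

```text
time: 30.47
tool_pos: [0.4468, -0.1767, 0.2098]
tcp_rot: [0.217, 3.131, -0.002]
wrist_force: [-0.2, 0.1, -1.7]
width: 0.578
grip_force: 32.1
time: 31.13
tool_pos: [0.4479, -0.1772, 0.2835]
tcp_rot: [0.217, 3.125, -0.005]
wrist_force: [0.5, -0.2, 0.3]
width: 0.802
grip_force: 0.0
time: 31.72
tool_pos: [0.4458, -0.1763, 0.2781]
tcp_rot: [-0.218, -3.134, -0.0]
wrist_force: [0.6, -0.3, -0.4]
width: 0.002
grip_force: 0.0
t 31.72 p [ 445.8 -176.3  278.1] yaw 172.0 down [-0.  0. -1.] F [ 0.6 -0.3 -0.4] M [-0.008 -0.014 -0.026] w 0.002 g 0.0 q [-0.43  0.01  2.14  0.    0.99 -1.86]
shift [ 1.   0.3 44.1] turn az None yaw 172.0
```

```bash
python3 -m jog '[{"dx":0.5,"dy":0,"dz":20,"ax":0,"ay":0,"az":0},{"dx":0,"dy":0,"dz":20,"ax":0,"ay":0,"az":0},{"dx":0,"dy":0,"dz":2,"ax":0,"ay":0,"az":0},{"dx":0,"dy":0,"dz":2,"ax":0,"ay":0,"az":0},{"dx":0,"dy":0,"dz":2,"ax":0,"ay":0,"az":0},{"dx":0,"dy":0,"dz":1,"ax":0,"ay":0,"az":0},{"dx":0,"dy":0,"dz":0,"ax":0,"ay":0,"az":0}]' - -
python3 -m jog '[{"dx":0,"dy":0,"dz":1,"ax":0,"ay":0,"az":0},{"dx":0,"dy":0,"dz":0,"ax":0,"ay":0,"az":0}]' - -
python3 -m jog '[{"dx":0,"dy":0,"dz":1,"ax":0,"ay":0,"az":0},{"dx":0,"dy":0,"dz":0,"ax":0,"ay":0,"az":0}]' - -
python3 -m jog '[{"dx":0,"dy":0,"dz":1,"ax":0,"ay":0,"az":0},{"dx":0,"dy":0,"dz":0,"ax":0,"ay":0,"az":0}]' - -
```

```text
time: 32.3
tool_pos: [0.4456, -0.1763, 0.2324]
tcp_rot: [0.218, 3.133, -0.0]
wrist_force: [-0.3, -0.1, -0.8]
width: -0.002
grip_force: 0.0
time: 32.47
tool_pos: [0.4457, -0.1764, 0.2315]
tcp_rot: [0.218, 3.133, -0.001]
wrist_force: [-1.6, 1.0, 4.5]
width: 0.001
grip_force: 2.2
time: 32.63
tool_pos: [0.4457, -0.1763, 0.2305]
tcp_rot: [0.218, 3.133, -0.001]
wrist_force: [-1.2, 0.7, 5.1]
width: -0.0
grip_force: 2.4
time: 32.8
tool_pos: [0.4458, -0.1764, 0.2304]
tcp_rot: [0.218, 3.133, -0.001]
wrist_force: [-4.5, 2.8, 12.2]
width: -0.004
grip_force: 5.9
```

```bash
python3 -m jog '[{"dx":0,"dy":0,"dz":1,"ax":0,"ay":0,"az":0},{"dx":0,"dy":0,"dz":0,"ax":0,"ay":0,"az":0}]' - -
python3 -m jog '[{"dx":0,"dy":0,"dz":-20,"ax":0,"ay":0,"az":0},{"dx":0,"dy":0,"dz":-40,"ax":0,"ay":0,"az":0},{"dx":0,"dy":0,"dz":-40,"ax":0,"ay":0,"az":0},{"dx":0,"dy":0,"dz":-10,"ax":0,"ay":0,"az":7},{"dx":0,"dy":0,"dz":0,"ax":0,"ay":0,"az":7},{"dx":0,"dy":0,"dz":0,"ax":0,"ay":0,"az":7},{"dx":0,"dy":0,"dz":0,"ax":0,"ay":0,"az":7},{"dx":0,"dy":0,"dz":0,"ax":0,"ay":0,"az":7},{"dx":0,"dy":0,"dz":0,"ax":0,"ay":0,"az":7},{"dx":0,"dy":0,"dz":0,"ax":0,"ay":0,"az":0},{"dx":0,"dy":0,"dz":0,"ax":0,"ay":0,"az":0}]' 1 30
python3 - <<'E'
from h import *
st();C(0,-55,330,130)
E
```

```text
time: 32.97
tool_pos: [0.4459, -0.1764, 0.2303]
tcp_rot: [0.218, 3.133, -0.0]
wrist_force: [-7.7, 3.4, 18.4]
width: -0.001
grip_force: 9.6
time: 33.88
tool_pos: [0.4454, -0.1763, 0.3378]
tcp_rot: [1.321, 2.849, 0.0]
wrist_force: [0.4, -0.2, -0.2]
width: 1.001
grip_force: 0.0
t 33.88 p [ 445.4 -176.3  337.8] yaw 130.2 down [ 0.001 -0.001 -1.   ] F [ 0.4 -0.2 -0.2] M [ 0.023 -0.006  0.011] w 1.001 g 0.0 q [-0.43 -0.06  2.08  0.    1.11 -1.13]
shift [-109.6  -30.1    8. ] turn az 0.2 yaw 130.2
```

```bash
python3 -m jog '[{"dx":-27.4,"dy":-7.5,"dz":2,"ax":0,"ay":0,"az":0},{"dx":-27.4,"dy":-7.5,"dz":2,"ax":0,"ay":0,"az":0},{"dx":-27.4,"dy":-7.5,"dz":2,"ax":0,"ay":0,"az":0},{"dx":-27.4,"dy":-7.5,"dz":2,"ax":0,"ay":0,"az":0},{"dx":0,"dy":0,"dz":0,"ax":0,"ay":0,"az":0},{"dx":0,"dy":0,"dz":0,"ax":0,"ay":0,"az":0}]' 1 30
python3 - <<'E'
from h import *
st();c=cam("wrist","pics/w12.png")
for k in blobs(c,(14,120,50),(34,255,255),300)[:5]: print("lid",k.mean(0).round(1),rect(c,k,.057),toC(rect(c,k,.057)[:2]).round(1))
q=proj(c,[[.4932,-.2794,.079]])[0].round();print("axis px",q)
u,v=q.astype(int)
m=mask(c,(0,0,0),(179,255,45))[v-70:v+70,u-70:u+70]
cs,_=cv2.findContours(m,cv2.RETR_EXTERNAL,cv2.CHAIN_APPROX_NONE)
for k in cs:
    if cv2.contourArea(k)>100: k=k[:,0,:]+[u-70,v-70];print("black",k.mean(0).round(),rect(c,k,.079))
cv2.imwrite("pics/w12c.png",cv2.resize(c["img"][max(0,v-100):v+100,u-130:u+130,::-1],None,fx=3,fy=3))
E
```

```text
time: 34.38
tool_pos: [0.4933, -0.2806, 0.3294]
tcp_rot: [1.325, 2.848, 0.0]
wrist_force: [-0.2, 0.3, -0.2]
width: 1.004
grip_force: 0.0
t 34.38 p [ 493.3 -280.6  329.4] yaw 130.1 down [ 0.001 -0.    -1.   ] F [-0.2  0.3 -0.2] M [ 0.04  -0.003 -0.014] w 1.004 g 0.0 q [-0.56  0.12  1.92  0.    1.1  -1.26]
lid [366.9  71.1] [ 446.7 -177.3   50.2   50.7   81.7] [[-60.   39.8]]
lid [420.8 138.7] [ 504.5 -184.9   49.9   50.5   81.7] [[-1.7 40.1]]
lid [472.4 204.6] [ 566.4 -193.4   50.7   50.8   82.6] [[60.8 40.1]]
lid [150.8   4.6] [ 315.8 -237.6   25.3    8.9   40. ] [[-181.5  -37.7]]
axis px [321. 239.]
black [322. 232.] [ 490.7 -276.8   25.5   40.1   25.2]
```

View pics/w12c.png

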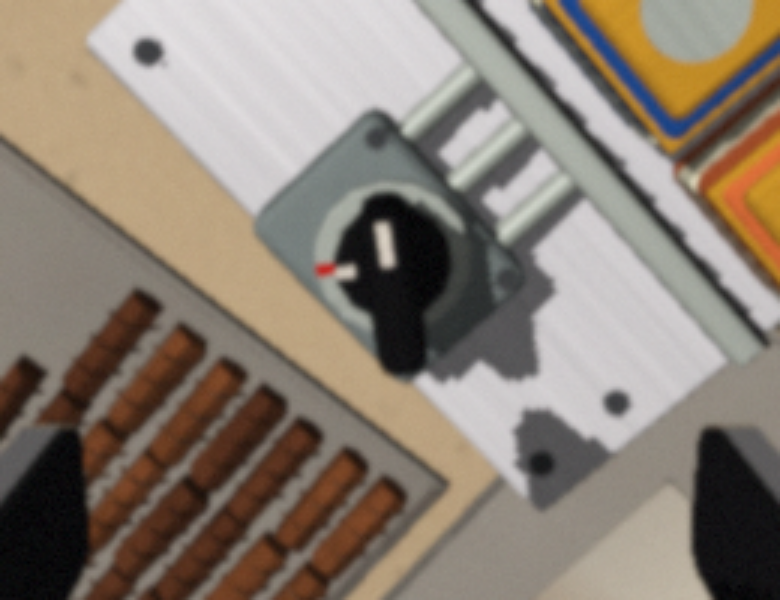

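The wing runs nearly vertically in the crop, from (378,198) to (405,375). The red and white marks line up at (325,270) and (347,271), so slip is 0. Both visible tins stand clear of the jaw.

```bash
python3 - <<'E'
from h import *
c=cam("wrist")
print("wing top centre",ray(c,[(321.3,234.3)],.079)*1000, "pred",ray(c,[(321,239)],.079)*1000)
k=mask(c,(0,150,120),(5,255,255))|mask(c,(174,150,120),(179,255,255));ys,xs=np.nonzero(k[190:290,260:380]);print("red px",xs.mean()+260,ys.mean()+190,len(xs))
P=lambda uv,z:toC(ray(c,uv,z)*1000).round(1)
# jaw: outer/inner edges at crop (420,5)-(740,360) and rubber edge
off=np.array([191,139])
print("jaw edges",P(np.array([(470,0),(765,340)])/3+off,.026),P(np.array([(420,0),(740,360)])/3+off,.026))
go(492.5,-278,229,139.6)
E
```

```text
wing top centre [[ 490.9716107  -275.57779377]] pred [[ 492.96281602 -278.26200813]]
red px 298.85714285714283 229.92857142857144 14
jaw edges [[-35.5   6.2]
 [ 91.9   7.3]] [[-44.3  -3.5]
 [ 91.9  -1.7]]
shift [  0.8   0.6 100.3] turn az -9.5 yaw 130.1
```

```bash
python3 -m jog '[{"dx":0.8,"dy":0.6,"dz":15,"ax":0,"ay":0,"az":0},{"dx":0,"dy":0,"dz":30,"ax":0,"ay":0,"az":-4.7},{"dx":0,"dy":0,"dz":30,"ax":0,"ay":0,"az":-4.8},{"dx":0,"dy":0,"dz":15,"ax":0,"ay":0,"az":0},{"dx":0,"dy":0,"dz":10,"ax":0,"ay":0,"az":0},{"dx":0,"dy":0,"dz":0,"ax":0,"ay":0,"az":0},{"dx":0,"dy":0,"dz":0,"ax":0,"ay":0,"az":0}]' 0.6 25
python3 -c "
from h import *
st()"
python3 -m jog '[{"dx":0,"dy":0,"dz":0,"ax":0,"ay":0,"az":0},{"dx":0,"dy":0,"dz":0,"ax":0,"ay":0,"az":0},{"dx":0,"dy":0,"dz":0,"ax":0,"ay":0,"az":0},{"dx":0,"dy":0,"dz":0,"ax":0,"ay":0,"az":0},{"dx":0,"dy":0,"dz":0,"ax":0,"ay":0,"az":0},{"dx":0,"dy":0,"dz":0,"ax":0,"ay":0,"az":0},{"dx":0,"dy":0,"dz":0,"ax":0,"ay":0,"az":0}]' 0 25
python3 -c "
from h import *
st()"
```

```text
time: 35.07
tool_pos: [0.4929, -0.2779, 0.23]
tcp_rot: [1.085, 2.948, 0.0]
wrist_force: [0.8, -0.0, 0.1]
width: 0.598
grip_force: 0.0
t 35.07 p [ 492.9 -277.9  230. ] yaw 139.6 down [ 0.001 -0.    -1.   ] F [ 0.8 -0.   0.1] M [0.009 0.027 0.021] w 0.598 g 0.0 q [-0.56  0.23  2.    0.    0.92 -1.42]
time: 35.65
tool_pos: [0.4934, -0.2793, 0.2314]
tcp_rot: [1.085, 2.945, -0.002]
wrist_force: [-2.3, -0.7, 6.7]
width: 0.132
grip_force: 30.5
t 35.65 p [ 493.4 -279.3  231.4] yaw 139.5 down [ 0.003 -0.002 -1.   ] F [-2.3 -0.7  6.7] M [-0.269  0.382  0.026] w 0.132 g 30.5 q [-0.56  0.23  1.99 -0.    0.92 -1.42]
```

```bash
python3 -m jog '[{"dx":-1.4,"dy":-0.7,"dz":0,"ax":0,"ay":0,"az":0},{"dx":0,"dy":0,"dz":0,"ax":0,"ay":0,"az":5},{"dx":0,"dy":0,"dz":0,"ax":0,"ay":0,"az":5},{"dx":0,"dy":0,"dz":0,"ax":0,"ay":0,"az":5},{"dx":0,"dy":0,"dz":0,"ax":0,"ay":0,"az":5},{"dx":0,"dy":0,"dz":0,"ax":0,"ay":0,"az":5},{"dx":0,"dy":0,"dz":0,"ax":0,"ay":0,"az":5},{"dx":0,"dy":0,"dz":0,"ax":0,"ay":0,"az":5},{"dx":0,"dy":0,"dz":0,"ax":0,"ay":0,"az":5},{"dx":0,"dy":0,"dz":0,"ax":0,"ay":0,"az":0}]' - -
python3 -c "
from h import *
st();c=cam('wrist','pics/w13.png')
P=proj(c,[[.4932,-.2794,.04]]);print(P)
k=mask(c,(0,150,90),(6,255,255))|mask(c,(174,150,90),(179,255,255))
cs,_=cv2.findContours(k,cv2.RETR_EXTERNAL,cv2.CHAIN_APPROX_NONE)
for a in cs:
  if cv2.contourArea(a)>5 and abs(a[:,0].mean(0)-P[0]).max()<120: print('red',a[:,0].mean(0),cv2.contourArea(a))
print([ (b.mean(0).round(),toC(rect(c,b,.057)[:2]).round(1)) for b in blobs(c,(14,120,50),(34,255,255),300)[:4]])"
```

```text
time: 36.48
tool_pos: [0.4935, -0.28, 0.2314]
tcp_rot: [2.033, 2.394, 0.0]
wrist_force: [-4.4, 1.6, 9.7]
width: 0.137
grip_force: 31.0
t 36.48 p [ 493.5 -280.   231.4] yaw 99.3 down [ 0.001 -0.    -1.   ] F [-4.4  1.6  9.7] M [ 0.305  0.794 -0.056] w 0.137 g 31.0 q [-0.56  0.23  1.99  0.    0.92 -0.72]
[[319.08279292 272.17216544]]
red [285.30434783 271.73913043] 33.5
[(array([528., 116.]), array([[60.4, 40.4]])), (array([388.,  68.]), array([[-1.1, 40.9]])), (array([244.,  41.]), array([[-59.7,  37.8]])), (array([389.,  75.]), array([[-1.3, 40.6]]))]
```

The red mark shows at (285,272) while gripping. It stays fixed in this camera as long as slip is 0, so it tells me directly when slip begins.

```bash
cat > red.py <<'E'
from h import *
st();c=cam('wrist');P=proj(c,[[.4932,-.2794,.04]])[0]
k=mask(c,(0,150,70),(6,255,255))|mask(c,(174,150,70),(179,255,255))
cs,_=cv2.findContours(k,cv2.RETR_EXTERNAL,cv2.CHAIN_APPROX_NONE)
for a in cs:
  d=a[:,0].mean(0)-P
  if cv2.contourArea(a)>3 and 15<np.hypot(*d)<60: print('red',(d+P).round(1),cv2.contourArea(a),"angle",np.degrees(np.arctan2(d[1],-d[0])).round(1))
E
python3 -m jog '[{"dx":0,"dy":0,"dz":-0.5,"ax":0,"ay":0,"az":7},{"dx":0,"dy":0,"dz":0,"ax":0,"ay":0,"az":7},{"dx":0,"dy":0,"dz":0,"ax":0,"ay":0,"az":7},{"dx":0,"dy":0,"dz":0,"ax":0,"ay":0,"az":7},{"dx":0,"dy":0,"dz":0,"ax":0,"ay":0,"az":7},{"dx":0,"dy":0,"dz":0,"ax":0,"ay":0,"az":7},{"dx":0,"dy":0,"dz":0,"ax":0,"ay":0,"az":7},{"dx":0,"dy":0,"dz":0,"ax":0,"ay":0,"az":7},{"dx":0,"dy":0,"dz":0,"ax":0,"ay":0,"az":7},{"dx":0,"dy":0,"dz":0,"ax":0,"ay":0,"az":7},{"dx":0,"dy":0,"dz":0,"ax":0,"ay":0,"az":0}]' - -
python3 red.py
```

```text
time: 37.45
tool_pos: [0.4931, -0.2799, 0.2314]
tcp_rot: [-3.039, -0.793, 0.001]
wrist_force: [-5.0, 1.8, 8.5]
width: 0.135
grip_force: 30.9
t 37.45 p [ 493.1 -279.9  231.4] yaw 29.2 down [-0.001  0.    -1.   ] F [-5.   1.8  8.5] M [ 0.239  0.897 -0.012] w 0.135 g 30.9 q [-0.56  0.23  1.99 -0.    0.92  0.5 ]
red [285.5 272.3] 25.0 angle -1.1
```

```bash
python3 -m jog '[{"dx":0,"dy":0,"dz":0,"ax":0,"ay":0,"az":7},{"dx":0,"dy":0,"dz":0,"ax":0,"ay":0,"az":7},{"dx":0,"dy":0,"dz":0,"ax":0,"ay":0,"az":7},{"dx":0,"dy":0,"dz":0,"ax":0,"ay":0,"az":7},{"dx":0,"dy":0,"dz":0,"ax":0,"ay":0,"az":7},{"dx":0,"dy":0,"dz":0,"ax":0,"ay":0,"az":7},{"dx":0,"dy":0,"dz":0,"ax":0,"ay":0,"az":7},{"dx":0,"dy":0,"dz":0,"ax":0,"ay":0,"az":0}]' - -
python3 red.py
python3 -m jog '[{"dx":0,"dy":0,"dz":0,"ax":0,"ay":0,"az":7},{"dx":0,"dy":0,"dz":0,"ax":0,"ay":0,"az":7},{"dx":0,"dy":0,"dz":0,"ax":0,"ay":0,"az":7},{"dx":0,"dy":0,"dz":0,"ax":0,"ay":0,"az":0}]' - -
python3 red.py
python3 -m jog '[{"dx":0,"dy":0,"dz":0,"ax":0,"ay":0,"az":7},{"dx":0,"dy":0,"dz":0,"ax":0,"ay":0,"az":7},{"dx":0,"dy":0,"dz":0,"ax":0,"ay":0,"az":0}]' - -
python3 red.py
```

```text
time: 38.17
tool_pos: [0.4931, -0.2796, 0.2314]
tcp_rot: [-3.094, 0.539, 0.002]
wrist_force: [-5.9, 2.9, 9.8]
width: 0.134
grip_force: 30.9
t 38.17 p [ 493.1 -279.6  231.4] yaw -19.8 down [-0.001  0.001 -1.   ] F [-5.9  2.9  9.8] M [0.526 0.958 0.019] w 0.134 g 30.9 q [-0.56  0.23  1.99  0.    0.92  1.36]
red [285.3 272.2] 31.5 angle 0.0
time: 38.55
tool_pos: [0.4931, -0.2795, 0.2313]
tcp_rot: [-2.944, 1.094, 0.002]
wrist_force: [-4.4, 2.9, 9.8]
width: 0.128
grip_force: 30.9
t 38.55 p [ 493.1 -279.5  231.3] yaw -40.8 down [-0.001  0.001 -1.   ] F [-4.4  2.9  9.8] M [ 0.598  0.931 -0.041] w 0.128 g 30.9 q [-0.56  0.23  1.99  0.    0.92  1.72]
red [285.5 272.4] 26.0 angle 1.0
time: 38.85
tool_pos: [0.4932, -0.2794, 0.2314]
tcp_rot: [-2.789, 1.445, 0.002]
wrist_force: [-4.1, 2.9, 9.4]
width: 0.135
grip_force: 30.9
t 38.85 p [ 493.2 -279.4  231.4] yaw -54.8 down [-0.001  0.002 -1.   ] F [-4.1  2.9  9.4] M [0.683 0.848 0.012] w 0.135 g 30.9 q [-0.56  0.23  1.99  0.    0.92  1.97]
red [285.1 272.4] 28.0 angle 1.7
```

```bash
python3 -m jog '[{"dx":0,"dy":0,"dz":0,"ax":0,"ay":0,"az":7},{"dx":0,"dy":0,"dz":0,"ax":0,"ay":0,"az":7},{"dx":0,"dy":0,"dz":0,"ax":0,"ay":0,"az":7},{"dx":0,"dy":0,"dz":0,"ax":0,"ay":0,"az":0}]' - -
python3 red.py
python3 -m jog '[{"dx":0,"dy":0,"dz":0,"ax":0,"ay":0,"az":0},{"dx":0,"dy":0,"dz":0,"ax":0,"ay":0,"az":0},{"dx":0,"dy":0,"dz":0,"ax":0,"ay":0,"az":0},{"dx":0,"dy":0,"dz":-20,"ax":0,"ay":0,"az":0},{"dx":0,"dy":0,"dz":-30,"ax":0,"ay":0,"az":0},{"dx":0,"dy":0,"dz":0,"ax":0,"ay":0,"az":-7},{"dx":0,"dy":0,"dz":0,"ax":0,"ay":0,"az":-7},{"dx":0,"dy":0,"dz":0,"ax":0,"ay":0,"az":-7},{"dx":0,"dy":0,"dz":0,"ax":0,"ay":0,"az":-7},{"dx":0,"dy":0,"dz":0,"ax":0,"ay":0,"az":-7},{"dx":0,"dy":0,"dz":0,"ax":0,"ay":0,"az":-7},{"dx":0,"dy":0,"dz":0,"ax":0,"ay":0,"az":-7},{"dx":0,"dy":0,"dz":0,"ax":0,"ay":0,"az":-7},{"dx":0,"dy":0,"dz":0,"ax":0,"ay":0,"az":-7},{"dx":0,"dy":0,"dz":0,"ax":0,"ay":0,"az":-7},{"dx":0,"dy":0,"dz":0,"ax":0,"ay":0,"az":-7},{"dx":0,"dy":0,"dz":0,"ax":0,"ay":0,"az":-7},{"dx":0,"dy":0,"dz":0,"ax":0,"ay":0,"az":-7}]' 0.7 25
python3 -m jog '[{"dx":0,"dy":0,"dz":0,"ax":0,"ay":0,"az":-7},{"dx":0,"dy":0,"dz":0,"ax":0,"ay":0,"az":-7},{"dx":0,"dy":0,"dz":0,"ax":0,"ay":0,"az":-7},{"dx":0,"dy":0,"dz":0,"ax":0,"ay":0,"az":-7},{"dx":0,"dy":0,"dz":0,"ax":0,"ay":0,"az":-7},{"dx":0,"dy":0,"dz":0,"ax":0,"ay":0,"az":-7},{"dx":0,"dy":0,"dz":0,"ax":0,"ay":0,"az":-7},{"dx":0,"dy":0,"dz":0,"ax":0,"ay":0,"az":-7},{"dx":0,"dy":0,"dz":0,"ax":0,"ay":0,"az":-7},{"dx":0,"dy":0,"dz":0,"ax":0,"ay":0,"az":-7},{"dx":0,"dy":0,"dz":0,"ax":0,"ay":0,"az":-7},{"dx":0,"dy":0,"dz":0,"ax":0,"ay":0,"az":-7},{"dx":0,"dy":0,"dz":0,"ax":0,"ay":0,"az":-5},{"dx":0,"dy":0,"dz":0,"ax":0,"ay":0,"az":0},{"dx":0,"dy":0,"dz":0,"ax":0,"ay":0,"az":0}]' - -
python3 red.py
python3 -c "
from h import *
c=cam('wrist','pics/w14.png');fix(104.2);go(493.2,-279.4,231)
print([ (b.mean(0).round(),rect(c,b,.057),toC(rect(c,b,.057)[:2]).round(1)) for b in blobs(c,(14,120,50),(34,255,255),300)[:4]])"
```

```text
time: 39.23
tool_pos: [0.4933, -0.2793, 0.2314]
tcp_rot: [-2.478, 1.929, 0.002]
wrist_force: [-3.9, 3.5, 9.1]
width: 0.134
grip_force: 30.9
t 39.23 p [ 493.3 -279.3  231.4] yaw -75.8 down [-0.     0.002 -1.   ] F [-3.9  3.5  9.1] M [ 0.747  0.806 -0.02 ] w 0.134 g 30.9 q [-0.56  0.23  1.99  0.    0.92  2.33]
red [285.2 272.1] 30.5 angle 2.0
time: 40.78
tool_pos: [0.4935, -0.28, 0.2799]
tcp_rot: [3.111, 0.434, 0.001]
wrist_force: [-0.5, 0.5, -0.1]
width: 0.704
grip_force: 0.0
time: 42.03
tool_pos: [0.4935, -0.28, 0.28]
tcp_rot: [1.925, 2.482, 0.0]
wrist_force: [-0.3, 0.0, -0.3]
width: 0.699
grip_force: 0.0
t 42.03 p [ 493.5 -280.   280. ] yaw 104.4 down [ 0.001 -0.    -1.   ] F [-0.3  0.  -0.3] M [-0.034 -0.019  0.014] w 0.699 g 0.0 q [-0.56  0.17  1.96  0.    1.01 -0.81]
red [348.  243.8] 15.0 angle -179.5
turn (ax,ay,az) [0.  0.  0.2]
shift [ 0.6 -0.2 49. ] turn az None yaw 104.4
[(array([384.,  90.]), array([ 504.7, -183.3,   49.6,   50.4,   82.6]), array([[-1.7, 41.8]])), (array([486., 136.]), array([ 566.5, -191.5,   50.1,   50.2,   82.9]), array([[60.7, 42. ]])), (array([288.,  54.]), array([ 447.4, -175.5,   50.6,   49.7,   82.6]), array([[-59.5,  41.7]])), (array([35., 86.]), array([ 320.2, -227.4,   35.5,   20.3,   16.7]), array([[-178.5,  -27. ]]))]
```

```bash
python3 -m jog '[{"dx":0.4,"dy":-0.3,"dz":25,"ax":0,"ay":0,"az":0},{"dx":0,"dy":0,"dz":18,"ax":0,"ay":0,"az":0},{"dx":0,"dy":0,"dz":6,"ax":0,"ay":0,"az":0},{"dx":0,"dy":0,"dz":0,"ax":0,"ay":0,"az":0}]' - -
python3 -m jog '[{"dx":0,"dy":0,"dz":0,"ax":0,"ay":0,"az":0},{"dx":0,"dy":0,"dz":0,"ax":0,"ay":0,"az":0},{"dx":0,"dy":0,"dz":0,"ax":0,"ay":0,"az":0},{"dx":0,"dy":0,"dz":0,"ax":0,"ay":0,"az":0},{"dx":0,"dy":0,"dz":0,"ax":0,"ay":0,"az":0},{"dx":0,"dy":0,"dz":0,"ax":0,"ay":0,"az":0},{"dx":0,"dy":0,"dz":0,"ax":0,"ay":0,"az":0}]' 0 25
python3 red.py
python3 -m jog '[{"dx":0,"dy":0,"dz":0,"ax":0,"ay":0,"az":7},{"dx":0,"dy":0,"dz":0,"ax":0,"ay":0,"az":7},{"dx":0,"dy":0,"dz":0,"ax":0,"ay":0,"az":7},{"dx":0,"dy":0,"dz":0,"ax":0,"ay":0,"az":7},{"dx":0,"dy":0,"dz":0,"ax":0,"ay":0,"az":0}]' - -
python3 red.py
```

```text
time: 42.47
tool_pos: [0.4921, -0.279, 0.229]
tcp_rot: [-1.921, -2.481, 0.0]
wrist_force: [-0.8, -0.1, 0.0]
width: 0.698
grip_force: 0.0
time: 43.05
tool_pos: [0.4935, -0.2801, 0.2326]
tcp_rot: [1.921, 2.483, -0.0]
wrist_force: [-3.0, -0.9, 6.8]
width: 0.132
grip_force: 27.9
t 43.05 p [ 493.5 -280.1  232.6] yaw 104.5 down [ 0.002 -0.002 -1.   ] F [-3.  -0.9  6.8] M [-0.06   0.469 -0.05 ] w 0.132 g 27.9 q [-0.56  0.23  1.99 -0.    0.92 -0.81]
red [355.3 270.1] 29.5 angle -179.6
time: 43.52
tool_pos: [0.4932, -0.2802, 0.2326]
tcp_rot: [2.47, 1.938, -0.0]
wrist_force: [-4.7, -0.8, 7.7]
width: 0.133
grip_force: 28.1
t 43.52 p [ 493.2 -280.2  232.6] yaw 76.3 down [ 0.001 -0.002 -1.   ] F [-4.7 -0.8  7.7] M [-0.145  0.693 -0.046] w 0.133 g 28.1 q [-0.56  0.23  1.99 -0.    0.92 -0.32]
red [355.3 270.3] 24.5 angle -178.8
```

```bash
python3 -m jog '[{"dx":0,"dy":0,"dz":0,"ax":0,"ay":0,"az":7},{"dx":0,"dy":0,"dz":0,"ax":0,"ay":0,"az":7},{"dx":0,"dy":0,"dz":0,"ax":0,"ay":0,"az":0}]' - - >/dev/null
python3 red.py
python3 -m jog '[{"dx":0,"dy":0,"dz":0,"ax":0,"ay":0,"az":7},{"dx":0,"dy":0,"dz":0,"ax":0,"ay":0,"az":0}]' - - >/dev/null
python3 red.py
python3 -m jog '[{"dx":0,"dy":0,"dz":0,"ax":0,"ay":0,"az":6},{"dx":0,"dy":0,"dz":0,"ax":0,"ay":0,"az":0}]' - - >/dev/null
python3 red.py
```

```text
t 43.82 p [ 493.  -280.1  232.5] yaw 62.3 down [ 0.    -0.001 -1.   ] F [-4.7 -0.6  7.3] M [-0.117  0.756 -0.046] w 0.133 g 28.1 q [-0.56  0.23  1.99 -0.    0.92 -0.08]
red [355.  270.5] 30.0 angle -178.8
t 44.03 p [ 492.9 -280.1  232.6] yaw 55.3 down [ 0.    -0.001 -1.   ] F [-5.7 -1.   8.4] M [-0.148  0.859 -0.002] w 0.134 g 28.2 q [-0.56  0.23  1.99 -0.    0.92  0.05]
red [355.  270.6] 28.0 angle -178.8
t 44.25 p [ 492.9 -280.   232.6] yaw 49.3 down [ 0.    -0.001 -1.   ] F [-4.2 -0.5  8. ] M [-0.126  0.922  0.041] w 0.13 g 28.2 q [-0.56  0.23  1.99 -0.    0.92  0.15]
red [355.  270.6] 28.0 angle -178.7
```

No slip yet, at 55° in this grip. Continue.

```bash
python3 -m jog '[{"dx":0,"dy":0,"dz":0,"ax":0,"ay":0,"az":6},{"dx":0,"dy":0,"dz":0,"ax":0,"ay":0,"az":0}]' - - >/dev/null
python3 red.py
python3 -m jog '[{"dx":0,"dy":0,"dz":0,"ax":0,"ay":0,"az":6},{"dx":0,"dy":0,"dz":0,"ax":0,"ay":0,"az":0}]' - - >/dev/null
python3 red.py
python3 -m jog '[{"dx":0,"dy":0,"dz":0,"ax":0,"ay":0,"az":6},{"dx":0,"dy":0,"dz":0,"ax":0,"ay":0,"az":0}]' - - >/dev/null
python3 red.py
```

```text
t 44.47 p [ 492.8 -280.   232.5] yaw 43.3 down [-0.    -0.001 -1.   ] F [-4.2  0.6  8.1] M [-0.117  0.96   0.055] w 0.137 g 28.3 q [-0.56  0.23  1.99 -0.    0.92  0.26]
red [355.  269.4] 26.0 angle -176.8
t 44.68 p [ 492.8 -280.   232.5] yaw 37.3 down [-0.    -0.001 -1.   ] F [-5.   1.1  9. ] M [-0.05   1.007  0.071] w 0.133 g 28.3 q [-0.56  0.23  1.99 -0.    0.92  0.36]
red [355.  265.8] 28.0 angle -170.8
t 44.9 p [ 492.7 -279.9  232.5] yaw 31.3 down [-0.    -0.001 -1.   ] F [-6.5 -0.3  9.2] M [-0.074  1.038 -0.042] w 0.137 g 28.3 q [-0.56  0.23  1.99 -0.    0.92  0.46]
red [354.  262.5] 34.0 angle -165.2
```

The red mark has moved about 14°, so the clutch has slipped about 0.24 rad. Stop here and release.

```bash
python3 -m jog '[{"dx":0,"dy":0,"dz":0,"ax":0,"ay":0,"az":0},{"dx":0,"dy":0,"dz":0,"ax":0,"ay":0,"az":0},{"dx":0,"dy":0,"dz":0,"ax":0,"ay":0,"az":0},{"dx":0,"dy":0,"dz":0,"ax":0,"ay":0,"az":0},{"dx":0,"dy":0,"dz":-15,"ax":0,"ay":0,"az":0},{"dx":0,"dy":0,"dz":-30,"ax":0,"ay":0,"az":0},{"dx":0,"dy":0,"dz":-35,"ax":0,"ay":0,"az":0},{"dx":0,"dy":0,"dz":-20,"ax":0,"ay":0,"az":0},{"dx":0,"dy":0,"dz":0,"ax":0,"ay":0,"az":0},{"dx":0,"dy":0,"dz":0,"ax":0,"ay":0,"az":0}]' 0.7 25
python3 - <<'E'
from h import *
st();c=cam('wrist','pics/w15.png')
for b in blobs(c,(14,120,50),(34,255,255),300)[:4]: print(b.mean(0).round(),rect(c,b,.057),toC(rect(c,b,.057)[:2]).round(1))
# red on flange, white on disc: angles about the axis
k=mask(c,(0,150,70),(6,255,255))|mask(c,(174,150,70),(179,255,255));w=mask(c,(0,0,150),(179,60,255))
A=np.array([493.2,-279.4])
for n,m,z,r0,r1 in(("red",k,.040,12,27),("white",w,.046,8,17)):
    ys,xs=np.nonzero(m);d=ray(c,np.c_[xs,ys],z)*1000-A;r=np.hypot(*d.T);s=(r>r0)&(r<r1);print(n,s.sum(),d[s].mean(0).round(1),np.degrees(np.arctan2(*d[s].mean(0)[::-1])).round(1))
c=cam('top');k=[b for b in blobs(c,(3,170,100),(12,255,255),100)]
print([rect(c,b,.013) for b in k if abs(b.mean(0)-[324,268]).max()<20])
E
```

```text
time: 45.78
tool_pos: [0.4938, -0.2799, 0.333]
tcp_rot: [3.02, 0.853, 0.005]
wrist_force: [-0.8, 0.7, -0.5]
width: 0.697
grip_force: 0.0
t 45.78 p [ 493.8 -279.9  333. ] yaw 31.5 down [ 0.004 -0.002 -1.   ] F [-0.8  0.7 -0.5] M [ 0.008 -0.033  0.028] w 0.697 g 0.0 q [-0.56  0.12  1.91  0.    1.11  0.46]
[262.  71.] [ 568.5 -189.    50.4   50.6   82.7] [[62.3 44.8]]
[210. 146.] [ 506.4 -180.8   50.2   50.7   82.7] [[-0.3 44.5]]
[166. 208.] [ 448.8 -173.4   50.5   50.7   82.4] [[-58.4  44. ]]
[473.  20.] [ 669.3 -291.3   16.9   15.5    4.8] [[176.1 -42.9]]
red 19 [ 13.6 -11.5] -40.3
white 122 [-4.9 -4.2] -139.7
[array([432.7, 214.9,  94.1,  34.5,   1.3])]
```

```bash
python3 -c "
from workcell import bot
print(bot.finish_job())"
```

```text
the job is handed in; nothing more can be done
None
```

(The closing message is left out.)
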